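# Open a module carrier with the square key, load it with relay modules and lock it

## Task

Lift the orange T-handled key off its two-prong hook, put its square tip into the recess of the carrier's lock, turn the lock anticlockwise to its stop so that the red bar draws back from the pockets, and hang the key back on the hook. Take every relay module out of the blue bin and seat each upright and fully down in a pocket of its own, then fetch the key again, turn the lock with it clockwise to its stop so that the bar holds the modules, and hang the key back on the hook. Do not disturb the carton, the pen cup or the screwdriver.

Things in the scene. Friction and masses are not known exactly. Their poses are not given: they have to be found in the camera images.
- module_a: relay module, one of up to three alike: grey base block 70 (x) x 50 (y) x 28 mm high with a centred black head 46 (x) x 28 (y) mm on it, from 28 to 60 mm above the underside, yellow label on top; 0.25 kg. Origin: centre of the underside, z up, x along the 70 mm side. Starts upright in the bin; may be absent (None)
- module_b: relay module, one of up to three alike: grey base block 70 (x) x 50 (y) x 28 mm high with a centred black head 46 (x) x 28 (y) mm on it, from 28 to 60 mm above the underside, yellow label on top; 0.25 kg. Origin: centre of the underside, z up, x along the 70 mm side. Starts upright in the bin; may be absent (None)
- module_c: relay module, one of up to three alike: grey base block 70 (x) x 50 (y) x 28 mm high with a centred black head 46 (x) x 28 (y) mm on it, from 28 to 60 mm above the underside, yellow label on top; 0.25 kg. Origin: centre of the underside, z up, x along the 70 mm side. Starts upright in the bin; may be absent (None)
- bar_edge (a point): middle of the -x edge of the carrier's red locking bar (222 mm long in y, 8 mm thick, 38 to 46 mm above the table), driven by the lock: 43 mm to +x of the pockets' centre line at lock 0, 29 mm when locked, where it lies over the modules' bases
- bin: fixed open blue bin, 292 (x) x 182 (y) x 45 mm high, walls and floor 6 mm. Origin: centre of the underside
- carrier: fixed carrier, aluminium plate 120 (x) x 310 (y) x 6 mm with three grey pockets in a row along y, 75 mm apart, and the lock at its -y end. Each pocket is 74 (x) x 54 (y) mm, walls from 6 to 20 mm above the table. Origin: on the underside, on the pockets' centre line
- pocket1 (a point): centre of the floor of the first (farthest from the lock) pocket of the carrier, at the height where a seated module's underside lies; the axes are the carrier's
- pocket2 (a point): centre of the floor of the middle pocket of the carrier, at the height where a seated module's underside lies; the axes are the carrier's
- pocket3 (a point): centre of the floor of the third (nearest the lock) pocket of the carrier, at the height where a seated module's underside lies; the axes are the carrier's
- lock_mouth (a point): centre of the mouth of the square recess in the top of the lock, 46 mm above the table; the recess is 15 mm square and 19 mm deep, pointing down; the axes are the carrier's (fixed, they do not turn with the lock). The lock is a 36 mm square steel block 24 mm high with a small red pointer on one side
- lock (a joint): angle of the lock about the vertical, rad: at 0 the sides of its recess are parallel to the carrier's x and y, growing clockwise seen from above; stops at 0 (open) and 1.2 (locked). Starts locked or nearly so. Stays where it is left
- key: square key, T-shaped, 138 mm high, 0.22 kg: 12 mm square steel tip (sides along its x and y, 28 mm long, narrowed to 9 mm over the last 4 mm), 12 mm round shaft, orange handle bar 18 (x) x 110 (y) x 28 mm, from 110 to 138 mm above the tip. Origin: centre of the tip's end face, z up along the shaft to the handle
- stand: fixed key stand: base plate, blue post 75 mm to +x of the origin, two 8 mm steel prongs from it towards -x at y = +28 and -28 mm, tops 160 mm above the table, ending at x = -26 mm in upturned tips 14 mm higher. The key's shaft hangs between the prongs, its handle across them. Origin: on the table below the hanging key's usual place
- seat (a point): where the key's origin (tip end) is when it hangs in the middle of its place, 50 mm above the table; the axes are the stand's
- carton: bystander: blue and white carton 80 x 100 x 70 mm, origin at the centre of its underside
- pen_cup: bystander: yellow pen cup 60 x 60 x 70 mm with pens up to 110 mm high, origin at the centre of its underside
- screwdriver: bystander: red-handled screwdriver 200 mm long, lying on the bench
Mind the look-alikes: they are no part of the job. Leave any green or pink look-alike of the module_c alone.

How it is judged:
By the outcome, as a careful person would: the job done as asked, in the order asked, and still so for the second after the job is handed in, with the robot touching nothing.
Of module_a, module_b, module_c only 2 to 3 are there at a start; the rules pass over those that are not, and their reading is None.
At some moment in a run one of module_a, module_b, module_c may be knocked a few centimetres aside while the robot is not near it.
It also fails if it takes over 210 s, if anything falls off the work surface, if the arm or the gripper's body presses on something with over 40 N, if the wrist force passes 120 N, or if a joint passes its speed limit or range.

## Robot

A 6-joint arm with a two-finger parallel gripper is mounted at the origin on the work surface. World frame = base frame: x ahead of the robot, y to its left, z up, the work surface at z = 0. Lengths are in m, angles in rad, forces in N, time in s.
With the tool pointing down it reaches from about 0.35 to 0.975 m from the base axis. Payload 4.9 kg.
Tool frame: the origin (TCP) lies at the very end of the fingers, on their centre line; the grasp point (between the pads) lies 19 mm behind it (ctrl.tcp_to_grasp is the z of the grasp point in the tool frame, in m); z points along the fingers, y is the line along which they close (so a half turn about z gives the same grasp; the last joint's range is limited). The gripper opens to 85 mm and grips with 20 to 120 N. Pads are 22 mm wide; open, the fingers measure 114 mm over their backs; the gripper's body (76 mm by 85 mm) begins 54 mm behind the grasp point. The pads swing forward as they close: fully open they stand 13 mm farther back than shut.
Start: joints at [-1.369, 0.053, 1.613, -0, 1.476, -0.119], TCP at [0.197, -0.593, 0.196] pointing down, gripper open.
Joint ranges: [-3.01, 3.01], [-1.01, 2.22], [0.06, 2.58], [-1.02, 4.17], [0.09, 2.62], [-3.14, 3.14]. Speed limits (rad/s): [2.57, 2.57, 3.14, 3.14, 3.14, 3.14].

## Interface

Orientations are given as a rotation vector (axis times angle).
In Python, from station import ctrl, eyes, job, nets gives the robot as it stands. The module is installed in compiled form; this text tells all that it offers.
- The arm moves only by the tool jog_arm, never from a script. Its argument "commands" is one flat list of numbers, 7 for each row, row after row: the shift along the tool's x, y, z each as a share of 0.06 m, from -1 to 1, then the turn, a rotation vector about the tool's x, y, z each as a share of 0.1 rad, from -1 to 1, then the finger opening in mm, from 0 to 85.4. In form: [x, y, z, ax, ay, az, grip, x, y, z, ax, ay, az, grip, ...]. A call has 1 to 20 rows; each row shifts and turns the commanded pose from where the row before left it, along the tool's axes as they then stand; what a row does not reach is not made up. A row lasts 1/8 s, in which the tool goes at most 62.5 mm and 10.7 degrees, less where a joint would pass 70% of its speed; a pose out of reach is approached as far as the arm can. A call with a number of a shift or a turn outside -1 to 1 is refused whole. A call with a gripper value outside its range is refused whole. The fingers move at their own pace and stop on an object; "newtons" is the grip in N (left out, the last holds). Time passes only in rows, so rows that do not move let the fingers close. It gives the time, the measured TCP pose, the force, the opening and the grip force at its end, in the units of the state.
- ctrl.get_obs(): the state, without advancing time (a new reading comes with each control period).
- eyes.get_image(name): name is "side" or "top"; returns a dict with "image" (384x512x3 uint8, red, green, blue), "z_map" (384x512 float32, m along the optical axis (not along the pixel's ray), 0 where there is no reading), "K" (3x3 intrinsics, pixels), "cam_to_world" (4x4, takes a point from camera to world coordinates). Camera axes: x right, y up, looking along -z (the intrinsics and any distortion apply to the point x, -y, -z); pixel columns grow to the right and rows downward; lengths in m; the calibration is good to about 2 mm. A picture is of the moment at which its call begins.
- job.finish_job(): hands the job in; it is judged then, once.
Trained networks look in the newest picture that a camera, given by its name, has taken for a name from the list of things; names that differ only in an ending like _2 or _b are one class to them, and where a whole thing is asked for, a point or a joint stands for the part that bears it (a point fixed in the world has none). Each returns a list of dicts, best first, with "p" (0 to 1); they miss things now and then, are a little off and sometimes report something else, mostly with a low value. They report only what shows in the picture. A call takes as long as a camera call. They do not tell look-alikes from the thing itself.
- nets.silhouettes(camera, name): "mask" (384x512 bool, what is visible of it) and "bbox" ([left, top, right, bottom] in pixels, round what is visible of it).
The state is a dict: "t": time; "q": joint angles; "dq": joint speeds; "effort": joint torques, N m; "tool_pos": TCP position; "tool_rot": TCP orientation; "contact_force": force on the tool from outside, world axes, zero at the start; "wrist_torque": the same for the moment, N m; "opening": finger opening in m; "grip_force": force on a finger pad.
Only numpy, scipy, OpenCV 4.12 (cv2) and the standard library are available. Lean on these libraries where they do the work, as an engineer would, in place of code of your own. Each camera call takes 0.05 s, during which the arm holds its last target. There are 200 camera calls.

## Working session

There is one attempt and no reset: what is moved stays moved. The work goes in short steps, Python scripts to look and compute and a tool call to move; the robot and the scene stay as the last step left them, time stands still between calls to the robot, and variables do not carry over. Pictures are saved under pics/ and viewed, at most 14 in all, crops included, and the job is handed in when it is done.

Besides the shell and the picture viewer there is one more tool, called after "Emit:" as a command line: name --argument value ..., lists and objects as JSON in quotes. jog_arm: Moves the arm, as the interface text tells. Shift numbers are shares of 0.06 m and turn numbers shares of 0.1 rad, none past 1 either way. Its arguments: {"type":"object","properties":{"commands":{"type":"array","items":{"type":"number"}},"newtons":{"type":"number"}},"required":["commands"]}

```bash
mkdir -p pics; python3 - <<'E'
from station import ctrl, eyes, job, nets
import cv2, numpy as np
o=ctrl.get_obs(); print(o, ctrl.tcp_to_grasp)
ims=[]
for c in("top","side"):
    d=eyes.get_image(c); print(c,d["K"],d["cam_to_world"].round(4))
    cv2.imwrite(f"pics/{c}0.png",cv2.resize(d["image"][...,::-1],None,fx=1.5,fy=1.5))
    np.savez(f"{c}0.npz",**d)
E
```

```text
{'t': 0.0, 'q': array([-1.36898425e+00,  5.33747221e-02,  1.61428846e+00, -1.04890374e-05,
        1.47599892e+00, -1.19018918e-01]), 'dq': array([ 0.00019918, -0.00042598, -0.00015026,  0.00017984,  0.00074049,
        0.00098062]), 'effort': array([ 2.27360106e-03, -3.93670034e+01, -3.70181751e+01,  8.58321209e-05,
        7.15511647e-03, -7.47270576e-06]), 'tool_pos': array([ 0.19694313, -0.5924292 ,  0.19485533]), 'tool_rot': array([-3.09921679e+00, -5.01472869e-01,  1.50816096e-04]), 'contact_force': array([-0.52009235,  0.06881364,  0.16506575]), 'wrist_torque': array([-0.0345537 ,  0.0283817 ,  0.02348708]), 'grip_force': 0.0, 'opening': 0.08560923789257889} -0.0187
top [[387.87421855   0.         255.55831504]
 [  0.         387.87421855 197.58070754]
 [  0.           0.           1.        ]] [[ 1.7300e-02  9.8500e-01 -1.7150e-01  3.7820e-01]
 [-9.9990e-01  1.7200e-02 -2.0000e-03  1.0150e-01]
 [ 1.0000e-03  1.7150e-01  9.8520e-01  1.1303e+00]
 [ 0.0000e+00  0.0000e+00  0.0000e+00  1.0000e+00]]
side [[385.61542204   0.         258.25764078]
 [  0.         385.61542204 193.77299732]
 [  0.           0.           1.        ]] [[-9.946e-01  8.160e-02 -6.420e-02  4.859e-01]
 [-1.038e-01 -7.775e-01  6.203e-01  8.310e-01]
 [ 7.000e-04  6.236e-01  7.817e-01  9.800e-01]
 [ 0.000e+00  0.000e+00  0.000e+00  1.000e+00]]
```

View pics/top0.png

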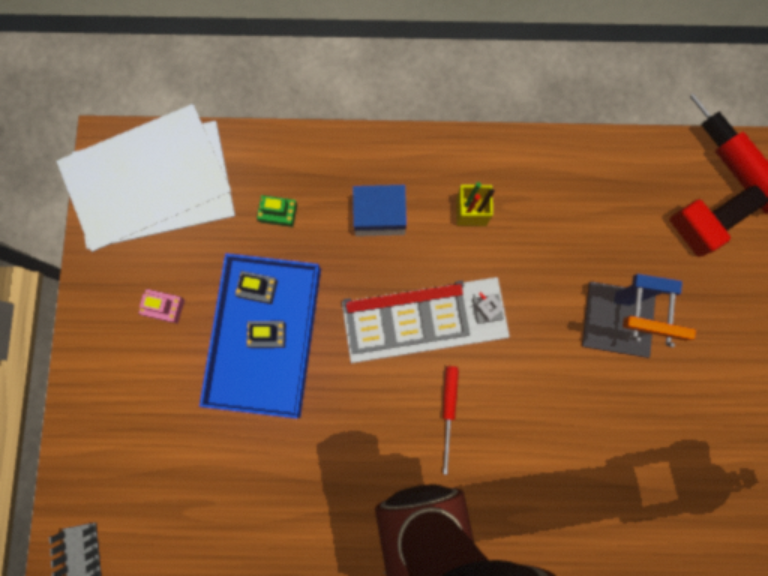

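View pics/side0.png

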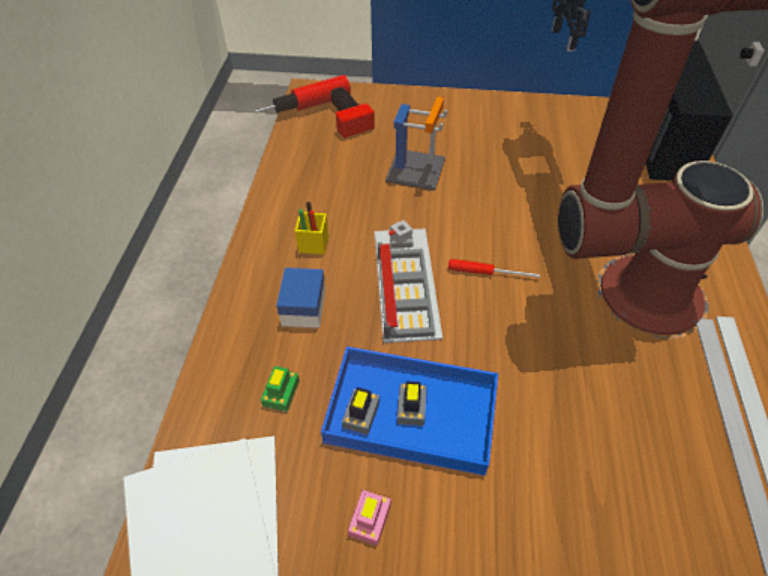

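The top picture (768x576) shows the real modules in the bin at (256,287) and (265,334). The look-alikes are green (277,210) and pink (160,305), both outside the bin. The orange key is at (660,328) on the hook, the lock at (487,305), and the bar at (405,298). There are only two modules. Next I measure.

```bash
cat > h.py <<'E'
from station import ctrl, eyes, job, nets
import cv2, numpy as np
from scipy.spatial.transform import Rotation as R
def look(c):
    d=eyes.get_image(c); d["cloud"]=cloud(d); return d
def cloud(d):
    z=d["z_map"]; v,u=np.mgrid[:384,:512]; K=d["K"]
    p=np.stack([(u-K[0,2])/K[0,0]*z,-(v-K[1,2])/K[1,1]*z,-z],-1)
    return p@d["cam_to_world"][:3,:3].T+d["cam_to_world"][:3,3]
def proj(d,P):
    T=d["cam_to_world"]; p=(np.atleast_2d(P)-T[:3,3])@T[:3,:3]; K=d["K"]
    return np.stack([K[0,0]*p[:,0]/-p[:,2]+K[0,2],K[1,1]*-p[:,1]/-p[:,2]+K[1,2]],-1)
def rect(P):  # centre, (long, short) mm, direction of the long side in deg
    (c,(w,h),a)=cv2.minAreaRect((P[:,:2]*1000).astype(np.float32))
    if w<h: w,h,a=h,w,a+90
    return np.round(c,1),round(w,1),round(h,1),round((a+90)%180-90,2)
E
python3 - <<'E'
from h import *
for c in("top","side"):
    d=look(c)
    for n in("module_a","key","bin","carrier","stand","lock","bar_edge","carton","pen_cup","screwdriver"):
        for m in nets.silhouettes(c,n)[:5]:
            if m["p"]<.3: continue
            ok=m["mask"]&(d["z_map"]>0)
            P=d["cloud"][ok]
            if len(P)<5: continue
            zt=np.percentile(P[:,2],97); T=P[P[:,2]>zt-.008]
            print(c,n,round(m["p"],2),m["bbox"],len(P),"ztop",zt.round(4),"top",rect(T),"all",rect(P), d["image"][ok].mean(0).round())
E
```

```text
top module_a 0.95 [165.2, 214.0, 190.4, 233.4] 443 ztop 0.0697 top (array([494.2, 327.4]), 45.5, 28.0, -88.59) all (array([493.5, 327.1]), 69.9, 48.9, -89.13) [103. 103.  74.]
top module_a 0.9 [172.7, 128.9, 198.5, 153.6] 469 ztop 0.0632 top (array([741.9, 319.3]), 46.4, 28.9, 85.31) all (array([745. , 317.1]), 73.6, 62.7, 83.32) [ 86. 124.  37.]
top module_a 0.72 [157.9, 183.3, 185.2, 200.9] 447 ztop 0.0694 top (array([585.3, 351.3]), 47.2, 28.2, 79.27) all (array([587.5, 349.8]), 69.9, 55.6, 79.07) [101. 100.  70.]
top module_a 0.63 [93.5, 195.2, 121.5, 216.6] 504 ztop 0.0641 top (array([546.3, 533.2]), 47.4, 27.7, 78.57) all (array([549., 540.]), 86.6, 54.2, 76.5) [180. 115. 101.]
top key 0.64 [414.4, 210.1, 463.2, 229.1] 462 ztop 0.1914 top (array([ 499.9, -349.3]), 107.8, 19.1, 78.6) all (array([ 517.5, -351.1]), 107.8, 60.2, 82.81) [164.  87.  13.]
top bin 0.76 [132.6, 171.6, 214.8, 279.4] 5933 ztop 0.0464 top (array([493.7, 334.4]), 292.3, 183.2, -5.79) all (array([499.3, 339. ]), 306.1, 196.0, -6.43) [ 36.  82. 181.]
top carrier 0.75 [226.7, 182.9, 338.8, 239.6] 4346 ztop 0.0
[... 3631 characters left out ...]
.74 [215.6, 228.7, 333.4, 315.8] 6295 ztop 0.046 top (array([492. , 335.6]), 292.2, 185.1, -5.62) all (array([494.1, 322.3]), 307.5, 212.8, -6.04) [ 41.  99. 187.]
side pen_cup 0.78 [196.7, 133.6, 217.6, 168.0] 551 ztop 0.102 top (array([751.7, -71.6]), 34.6, 30.7, 66.67) all (array([751.7, -66.7]), 65.3, 63.2, -89.22) [139. 117.  14.]
side screwdriver 0.63 [300.2, 171.9, 361.4, 183.5] 246 ztop 0.0279 top (array([345.9, -18.6]), 186.7, 25.5, -3.11) all (array([343.2, -26.8]), 191.3, 41.6, -2.76) [190.  48.  33.]
side screwdriver 0.36 [281.2, 67.0, 296.4, 102.9] 226 ztop 0.1915 top (array([ 497.6, -348.2]), 108.7, 18.6, 79.59) all (array([ 493.8, -493.3]), 401.7, 33.0, 88.76) [166. 102.  37.]
```

```bash
python3 - <<'E'
from h import *
D={}
for c in("top","side"):
    d=look(c); D[c]=d; C=d["cloud"]
    # table height near carrier, z medians
    m=(abs(C[...,0]-.45)<.03)&(abs(C[...,1]-.05)<.1)&(abs(C[...,2])<.02)
    print(c,"table",np.median(C[m][:,2]).round(4),C[m][:,2].std().round(4))
    yaw=np.radians(10.0); ax=np.array([np.cos(yaw),np.sin(yaw)]); ay=np.array([-ax[1],ax[0]])
    o=np.array([.5385,.0235]); q=(C[...,:2]-o); X=q@ax; Y=q@ay; Z=C[...,2]; im=d["image"].astype(int)
    reg=(abs(X)<.09)&(abs(Y)<.18)&(d["z_map"]>0)
    red=reg&(im[...,0]>110)&(im[...,1]<80)&(Z>.03)
    lockm=reg&(Y<-.085)&(Z>.038)&~red
    plate=reg&(Z>.004)&(im.min(-1)>70)
    print(" bar z",np.median(Z[red]).round(4)," yaw rect",rect(C[red&(Y>-.085)]))
    rb=red&(Y>-.085)
    # line fit of bar -x edge: min X per Y bin
    b=np.arange(-.06,.11,.01); e=[X[rb&(abs(Y-t)<.006)].min() for t in b if (rb&(abs(Y-t)<.006)).any()]
    print(" bar edge X per Y",np.round(np.array(e)*1000,1))
    print(" lock top z",np.median(Z[lockm]).round(4),rect(C[lockm]),"in carrier", (X[lockm].min()+X[lockm].max())*500,(Y[lockm].min()+Y[lockm].max())*500)
    for t in(-.12,-.06,0,.06,.12):
        s=plate&(abs(Y-t)<.004); print(" plate X at",t,(X[s].min()*1000).round(1),(X[s].max()*1000).round(1))
    for t in(-.045,-.03,0.03):
        s=plate&(abs(X-t)<.004); print(" plate Y at",t,(Y[s].min()*1000).round(1),(Y[s].max()*1000).round(1))
    # key
    k=(im[...,0]>140)&(im[...,2]<70)&(im[...,1]>50)&(Z>.17)&(abs(C[...,1]+.35)<.1)
    print(" key",np.median(Z[k]).round(4),rect(C[k]),C[k].mean(0).round(4))
    # stand base & post & prongs
    s=(abs(C[...,0]-.54)<.12)&(abs(C[...,1]+.35)<.13)
    base=s&(Z>.003)&(Z<.03); post=s&(Z>.05)&(im[...,2]>im[...,0]+40); pr=s&(Z>.14)&(Z<.165)&~post&~k
    print(" base",rect(C[base])," post",rect(C[post]),np.median(Z[post]).round(4)," prongs",rect(C[pr]))
top=D["top"]["image"][180:250,310:470]; sd=D["side"]["image"][55:165,235:315]
top=cv2.resize(top,None,fx=5,fy=5,interpolation=cv2.INTER_CUBIC); sd=cv2.resize(sd,None,fx=5,fy=5,interpolation=cv2.INTER_CUBIC)
cv2.imwrite("pics/ctop1.png",top[...,::-1]); cv2.imwrite("pics/cside1.png",sd[...,::-1])
E
```

```text
top table 0.0016 0.0044
 bar z 0.0466  yaw rect (array([565.7,  64.8]), 221.0, 24.1, -79.25)
 bar edge X per Y [23.1 23.6 25.  23.5 25.  23.1 22.4 23.  23.6 23.6 23.4 24.3 23.7 22.7
 22.8 22.8 23.8]
 lock top z 0.0462 (array([558.6, -93.3]), 50.7, 37.0, 37.47) in carrier -4.449569914720333 -121.66751259938944
 plate X at -0.12 -67.0 53.9
 plate X at -0.06 -65.9 26.8
 plate X at 0 -66.1 25.2
 plate X at 0.06 -67.9 26.9
 plate X at 0.12 -67.5 27.8
 plate Y at -0.045 -153.7 156.7
 plate Y at -0.03 -152.9 154.8
 plate Y at 0.03 -152.7 155.0
 key 0.1884 (array([ 499.9, -350.4]), 110.0, 18.7, 78.92) [ 0.4992 -0.3506  0.1885]
 base (array([ 539.7, -350.2]), 259.1, 239.1, -89.82)  post (array([ 576.8, -360.9]), 74.8, 21.6, 81.24) 0.1657  prongs (array([ 532.9, -346.8]), 116.8, 85.5, -12.21)
side table 0.0014 0.0048
 bar z 0.0466  yaw rect (array([563.8,  68.3]), 219.9, 21.5, -79.8)
 bar edge X per Y [23.8 24.6 22.4 22.9 23.9 24.5 25.1 25.9 23.4 24.  22.1 22.6 26.3 24.
 25.  22.8 23.2]
 lock top z 0.0464 (array([553.7, -92. ]), 56.2, 39.2, 45.16) in carrier -4.9634935403363984 -121.55010882929035
 plate X at -0.12 -67.5 51.0
 plate X at -0.06 -67.7 44.2
 plate X at 0 -67.6 48.3
 plate X at 0.06 -66.6 48.8
 plate X at 0.12 -68.8 43.1
 plate Y at -0.045 -150.0 159.0
 plate Y at -0.03 -120.2 157.5
 plate Y at 0.03 -149.5 158.7
 key 0.1878 (array([ 498.5, -346.1]), 113.7, 17.8, 78.68) [ 0.4993 -0.3382  0.1868]
 base (array([ 539.5, -350.2]), 259.3, 238.9, -89.75)  post (array([ 574.9, -357.5]), 79.2, 22.6, 80.01) 0.1654  prongs (array([ 527.4, -352. ]), 107.3, 106.0, -8.36)
```

View pics/ctop1.png

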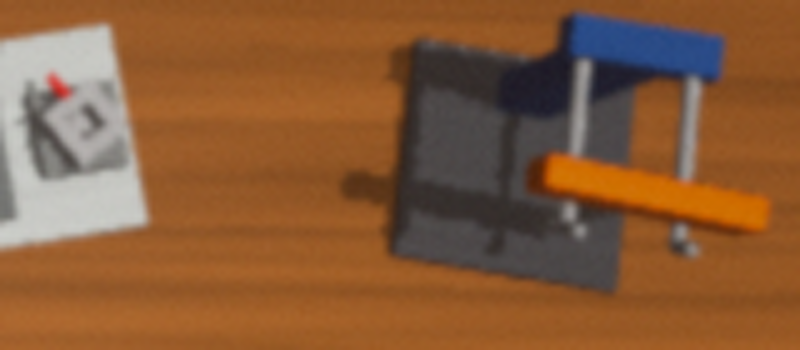

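View pics/cside1.png

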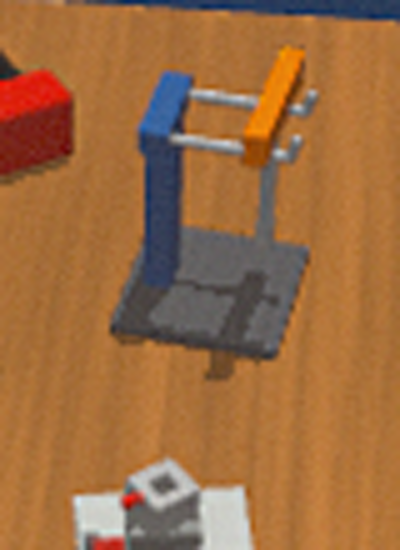

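```bash
cat >> h.py <<'E'
def rectify(d,o,yaw,z,xs,ys,s=2.0):
    """ortho picture of plane z in a frame at o,yaw: rows = x from xs[1] down, cols = y from ys[1] down; mm"""
    X=np.arange(xs[1],xs[0],-1/s)/1000; Y=np.arange(ys[1],ys[0],-1/s)/1000
    X,Y=np.meshgrid(X,Y,indexing="ij"); c,n=np.cos(yaw),np.sin(yaw)
    P=np.stack([o[0]+c*X-n*Y,o[1]+n*X+c*Y,np.full_like(X,z)],-1)
    uv=proj(d,P.reshape(-1,3)).reshape(*X.shape,2).astype(np.float32)
    return cv2.remap(d["image"],uv[...,0],uv[...,1],cv2.INTER_CUBIC)
E
python3 - <<'E'
from h import *
out=[]
for c in("top","side"):
    d=look(c); o=[.5385,.0235]; y=np.radians(10)
    a=rectify(d,o,y,.020,(-80,60),(-90,165)); b=rectify(d,o,y,.046,(-80,60),(-165,-90))
    p=np.hstack([a,b])
    for x in range(-60,60,20): p[int((60-x)*2),::8]=(0,255,0)
    for t in range(-160,165,20): p[::8,int((165-t)*2)]=(0,255,0)
    out.append(p)
cv2.imwrite("pics/rect.png",np.vstack(out)[...,::-1])
E
```

```text
(no output)
```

View pics/rect.png

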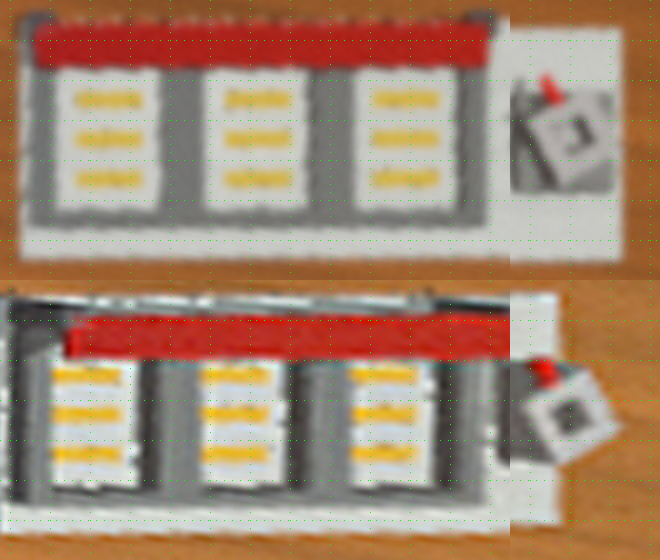

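```bash
cat >> h.py <<'E'
def go(x,y,z,yaw):
    """from the present pose: turn shares about tool z to bring tool x to yaw (deg), then the shift in tool axes, shares"""
    o=ctrl.get_obs(); r=R.from_rotvec(o["tool_rot"]).as_matrix(); p=o["tool_pos"]
    cur=np.degrees(np.arctan2(r[1,0],r[0,0])); tilt=np.degrees(np.arccos(-r[2,2]))
    dy=(yaw-cur+180)%360-180; c,s=np.cos(np.radians(yaw)),np.sin(np.radians(yaw))
    rn=np.array([[c,s,0],[s,-c,0],[0,0,-1]])
    d=rn.T@(np.array([x,y,z])/1000-p)/.06
    print("t",o["t"].round(2),"tcp",(p*1000).round(1),"yaw",cur.round(2),"tilt",tilt.round(2),"-> turn shares",round(-np.radians(dy)/.1,2),"shift shares",d.round(3),"F",o["contact_force"].round(1),"q",o["q"].round(2))
E
python3 -c "
from h import *
go(499.3,-349.5,250,78.9)"
```

```text
Traceback (most recent call last):
  File "h.py", line 31, in go
    print("t",o["t"].round(2),"tcp",(p*1000).round(1),"yaw",cur.round(2),"tilt",tilt.round(2),"-> turn shares",round(-np.radians(dy)/.1,2),"shift shares",d.round(3),"F",o["contact_force"].round(1),"q",o["q"].round(2))
              ^^^^^^^^^^^^
AttributeError: 'float' object has no attribute 'round'
```

```bash
sed -i 's/o\["t"\].round(2)/round(o["t"],2)/' h.py
python3 -c "
from h import *
go(499.3,-349.5,250,78.9)"
```

```text
t 1.4 tcp [ 197.1 -593.1  196.1] yaw 18.38 tilt 0.01 -> turn shares -10.56 shift shares [ 4.953  4.162 -0.899] F [ 0.2 -0.6  0.1] q [-1.37  0.05  1.61 -0.    1.48 -0.12]
```

Emit:
jog_arm --commands '[0,0,-0.3,0,0,-0.96,50,0,0,-0.3,0,0,-0.96,50,0,0,-0.3,0,0,-0.96,50,0,0,0,0,0,-0.96,50,0,0,0,0,0,-0.96,50,0,0,0,0,0,-0.96,50,0,0,0,0,0,-0.96,50,0,0,0,0,0,-0.96,50,0,0,0,0,0,-0.96,50,0,0,0,0,0,-0.96,50,0,0,0,0,0,-0.96,50,0.62,0.52,0,0,0,0,50,0.62,0.52,0,0,0,0,50,0.62,0.52,0,0,0,0,50,0.62,0.52,0,0,0,0,50,0.62,0.52,0,0,0,0,50,0.62,0.52,0,0,0,0,50,0.62,0.52,0,0,0,0,50,0.62,0.52,0,0,0,0,50,0,0,0,0,0,0,50]' --newtons 60

```text
t: 3.9
tool_pos: [0.5013, -0.3471, 0.25]
tool_rot: [-2.422, -2.001, -0.001]
contact_force: [0.0, -0.0, 0.6]
opening: 0.05
grip_force: 0.0
```

```bash
python3 -c "
from h import *
go(499.3,-349.5,155,78.9)"
```

```text
t 3.9 tcp [ 501.3 -347.1  250. ] yaw 79.14 tilt 0.03 -> turn shares 0.04 shift shares [-0.046 -0.024  1.584] F [ 0.  -0.   0.6] q [-0.73 -0.01  1.59  0.    1.56 -0.54]
```

Emit:
jog_arm --commands '[-0.046,-0.024,0.2,0,0,0.04,50,0,0,0.45,0,0,0,50,0,0,0.45,0,0,0,50,0,0,0.3,0,0,0,50,0,0,0.184,0,0,0,50,0,0,0,0,0,0,0,0,0,0,0,0,0,0,0,0,0,0,0,0,0,0,0,0,0,0,0,0]' --newtons 60

```text
t: 5.03
tool_pos: [0.4978, -0.3518, 0.1559]
tool_rot: [2.429, 1.99, 0.0]
contact_force: [0.1, 0.5, -0.1]
opening: 0.0001
grip_force: 0.0
```

```bash
python3 - <<'E'
from h import *
out=[]
for c in("side","top"):
    d=look(c); i=d["image"]
    a=i[40:180,200:360] if c=="side" else i[160:300,330:490]
    out.append(cv2.resize(a,None,fx=2.5*0.98,fy=2.5,interpolation=cv2.INTER_CUBIC))
    for m in nets.silhouettes(c,"key")[:2]: print(c,m["p"],m["bbox"],rect(d["cloud"][m["mask"]]),np.median(d["cloud"][m["mask"]],axis=0))
cv2.imwrite("pics/g1.png",np.hstack(out)[...,::-1])
go(499.3,-349.5,155,78.9)
E
```

```text
side 0.74 [280.2, 71.4, 296.6, 103.6] (array([ 496.5, -429.8]), 274.4, 30.6, 88.7) [ 0.49927248 -0.33788535  0.17137265]
top 0.77 [418.7, 210.4, 439.9, 228.7] (array([ 460., -148.]), 523.6, 40.8, -76.3) [ 0.50156765 -0.32604265  0.18587148]
top 0.62 [387.5, 183.0, 453.4, 237.1] (array([ 509.5, -187.9]), 615.3, 159.4, -80.11) [ 0.55205528 -0.34514746  0.01199345]
t 5.22 tcp [ 497.5 -351.6  155.2] yaw 78.66 tilt 0.01 -> turn shares -0.04 shift shares [0.04  0.023 0.004] F [ 0.1 -0.4 -0.2] q [-0.74  0.04  1.69 -0.    1.41 -0.54]
```

View pics/g1.png

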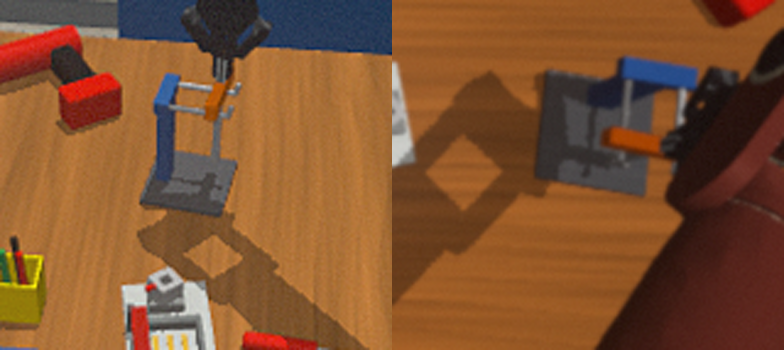

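```bash
python3 - <<'E'
from h import *
for c in("side","top"):
    d=look(c); T=ctrl.get_obs()["tool_pos"]
    print(c,"proj tcp",proj(d,T),"tcp+50up",proj(d,T+[0,0,.05]),"bar centre",proj(d,[.4993,-.3495,.188]))
    C=d["cloud"]; ok=(d["z_map"]>0)&(C[...,2]>.13)&(C[...,2]<.24)&(abs(C[...,1]+.4)<.15)&(abs(C[...,0]-.5)<.06)
    dark=ok&(d["image"].max(-1)<70)
    P=C[dark]; 
    for z in np.arange(.14,.24,.015):
        s=P[abs(P[:,2]-z)<.0075]
        if len(s)>2: print(" dark z",z.round(3),len(s),s.min(0).round(3),s.max(0).round(3))
    org=ok&(d["image"][...,0]>130)&(d["image"][...,2]<70); print(" orange",C[org].min(0).round(3),C[org].max(0).round(3))
    m=(d["image"].max(-1)<70)
    if c=="side":
        vv,uu=np.where(m[50:100,270:320]); print(" dark px side",[(r+50,uu[vv==r].min()+270,uu[vv==r].max()+270) for r in range(0,40,3) if (vv==r).any()])
E
```

```text
side proj tcp [[289.18656883  80.24198428]] tcp+50up [[290.09888361  67.95794753]] bar centre [[289.22442743  72.56697973]]
 dark z 0.2 11 [ 0.487 -0.348  0.196] [ 0.508 -0.34   0.207]
 dark z 0.215 18 [ 0.484 -0.349  0.208] [ 0.509 -0.339  0.222]
 dark z 0.23 28 [ 0.479 -0.358  0.223] [ 0.517 -0.333  0.237]
 orange [ 0.479 -0.398  0.158] [ 0.543 -0.293  0.192]
 dark px side [(50, np.int64(275), np.int64(306)), (53, np.int64(277), np.int64(309)), (56, np.int64(279), np.int64(307)), (59, np.int64(282), np.int64(302)), (62, np.int64(287), np.int64(299)), (65, np.int64(287), np.int64(294)), (68, np.int64(287), np.int64(294)), (71, np.int64(290), np.int64(293)), (77, np.int64(271), np.int64(271)), (80, np.int64(270), np.int64(270)), (86, np.int64(270), np.int64(270))]
top proj tcp [[435.25268126 220.34556953]] tcp+50up [[444.7800685 217.9779516]] bar centre [[440.50274717 218.03803438]]
 dark z 0.155 6 [ 0.482 -0.327  0.154] [ 0.56  -0.314  0.162]
 dark z 0.17 4 [ 0.477 -0.37   0.165] [ 0.487 -0.315  0.17 ]
 dark z 0.2 16 [ 0.485 -0.348  0.198] [ 0.509 -0.34   0.207]
 dark z 0.215 31 [ 0.485 -0.351  0.209] [ 0.51  -0.34   0.222]
 dark z 0.23 29 [ 0.473 -0.349  0.223] [ 0.51  -0.337  0.237]
 orange [ 0.494 -0.349  0.183] [ 0.516 -0.297  0.192]
```

```bash
python3 - <<'E'
from h import *
d=look("side"); i=d["image"][40:115,255:330]
cv2.imwrite("pics/g2.png",cv2.resize(i,None,fx=8,fy=8,interpolation=cv2.INTER_CUBIC)[...,::-1])
print((d["cloud"][62:84:2,284:300:2,1]*1000).round().astype(int)); print((d["cloud"][62:84:2,284:300:2,2]*1000).round().astype(int))
E
```

```text
[[-711 -707 -341 -349 -337 -336 -345 -334]
 [-688 -692 -348 -345 -340 -342 -693 -693]
 [-672 -679 -349 -342 -343 -343 -676 -677]
 [-661 -657 -348 -344 -344 -341 -667 -667]
 [-644 -644 -341 -337 -344 -342 -653 -650]
 [-633 -632 -343 -340 -349 -373 -630 -640]
 [-374 -382 -335 -340 -345 -614 -369 -371]
 [-381 -325 -329 -326 -345 -375 -372 -606]
 [-581 -316 -315 -322 -353 -591 -588 -594]
 [-305 -306 -304 -321 -577 -575 -578 -580]
 [-300 -300 -295 -325 -564 -316 -567 -561]]
[[ -2   1 234 230 238 239 234 241]
 [  3   1 222 224 228 228   3   4]
 [  3   0 214 219 219 219   4   4]
 [  1   4 207 210 211 213   0   1]
 [  1   3 204 206 203 204   0   2]
 [ -1   0 194 196 191 176   5  -1]
 [164 159 192 189 186   5 171 170]
 [151 190 188 191 178 158 161   1]
 [  4 188 190 185 164   1   4   0]
 [187 187 189 178   0   2   1   0]
 [183 183 187 167  -1 174  -2   3]]
```

View pics/g2.png

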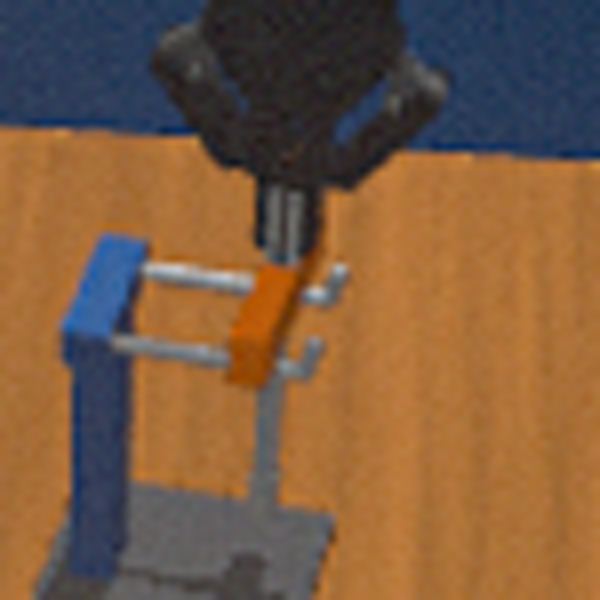

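```bash
python3 - <<'E'
from h import *
d=dict(np.load("side0.npz")); C=cloud(d)
for z in(.195,.215,.235,.255): print(z,proj(d,[.197,-.5925,z]).round(1))
m=(C[...,2]>.12)&(C[...,1]<-.5)&(abs(C[...,0]-.2)<.12)&(d["z_map"]>0)
P=C[m]; v,u=np.where(m); print(len(P),"lowest z",np.sort(P[:,2])[:12].round(3), v.max(), u[v>=v.max()-2])
for z in np.arange(.13,.3,.02):
    s=P[abs(P[:,2]-z)<.01]
    if len(s): print(z.round(2),len(s),s.min(0).round(3),s.max(0).round(3))
go(0,0,0,0)
print(ctrl.get_obs())
print([a for a in dir(ctrl) if a[0]!="_"])
E
```

```text
0.195 [[371.6  38.9]]
0.215 [[372.8  33.9]]
0.235 [[374.1  28.9]]
0.255 [[375.3  23.7]]
532 lowest z [0.242 0.243 0.243 0.243 0.246 0.247 0.247 0.247 0.248 0.248 0.248 0.249] 33 [378 379 380 381 382 383 378 379 380 381 382 383 378 379 380 381 382]
0.25 48 [ 0.173 -0.642  0.242] [ 0.22  -0.535  0.26 ]
0.27 66 [ 0.171 -0.638  0.26 ] [ 0.221 -0.534  0.28 ]
0.29 80 [ 0.161 -0.655  0.28 ] [ 0.229 -0.519  0.3  ]
t 5.38 tcp [ 497.4 -351.6  155. ] yaw 78.66 tilt 0.0 -> turn shares 13.73 shift shares [-8.29  -5.86   2.584] F [ 0.5 -0.8 -0.8] q [-0.74  0.04  1.69 -0.    1.41 -0.54]
{'t': 5.375, 'q': array([-7.37428496e-01,  4.36630466e-02,  1.69158432e+00, -2.10555680e-05,
        1.40641733e+00, -5.39495662e-01]), 'dq': array([-0.00124545, -0.00061891, -0.0002642 ,  0.0015377 ,  0.00050019,
       -0.00015409]), 'effort': array([ 6.32906595e-03, -3.82578242e+01, -3.63255930e+01, -2.24456682e-05,
        2.75281072e-04,  2.11797342e-06]), 'tool_pos': array([ 0.49740696, -0.35160274,  0.15503754]), 'tool_rot': array([-2.43000475e+00, -1.99104310e+00,  4.88429268e-05]), 'contact_force': array([ 0.51399395, -0.83327831, -0.78208695]), 'wrist_torque': array([ 0.02792111, -0.00255922,  0.01596688]), 'grip_force': 0.0, 'opening': 0.00013842719720507334}
['MotionError', 'get_obs', 'tcp_to_grasp']
```

The picture shows the shut fingertips just above the bar, at true z of about 192 mm, while the reported TCP is 155 mm. The start picture shows the same offset of about 37 mm, so the reported tool tip sits too far forward along tool z. I'll open the fingers, go 37 mm lower and grip.

Emit:
jog_arm --commands '[0.04,0.023,0,0,0,0,50,0,0,0,0,0,0,50,0,0,0,0,0,0,50,0,0,0.2,0,0,0,50,0,0,0.2,0,0,0,50,0,0,0.21,0,0,0,50,0,0,0,0,0,0,0,0,0,0,0,0,0,0,0,0,0,0,0,0,0,0,0,0,0,0,0,0]' --newtons 60

```text
t: 6.62
tool_pos: [0.4991, -0.3494, 0.1183]
tool_rot: [-2.43, -1.991, 0.0]
contact_force: [0.2, 0.5, -2.4]
opening: 0.0173
grip_force: 59.5
```

Emit:
jog_arm --commands '[0,0,-0.25,0,0,0,0,0,0,-0.25,0,0,0,0,0,0,-0.1,0,0,0,0,0,-0.4,0,0,0,0,0,0,-0.6,0,0,0,0,0,0,-0.6,0,0,0,0,0,0,-0.4,0,0,0,0,0,0,0,0,0,0,0.96,0,0,0,0,0,0,0.96,0,0,0,0,0,0,0.96,0,0,0,0,0,0,0.96,0,0,0,0,0,0,0.96,0,0,0,0,0,0,0.96,0,0,0,0,0,0,0.96,0,0,0,0,0,0,0,0]'

```text
t: 8.5
tool_pos: [0.3817, -0.326, 0.155]
tool_rot: [2.949, 1.08, 0.0]
contact_force: [-0.8, -0.9, -2.5]
opening: 0.0172
grip_force: 59.8
```

```bash
python3 -c "
from h import *
go(551.6,-97,160,39.7)"
```

```text
t 8.5 tcp [ 381.7 -326.   155. ] yaw 40.22 tilt 0.04 -> turn shares 0.09 shift shares [ 4.617 -1.128 -0.084] F [-0.8 -0.9 -2.5] q [-0.86 -0.22  1.94  0.    1.42  0.01]
```

Emit:
jog_arm --commands '[0.66,-0.161,0,0,0,0,0,0.66,-0.161,0,0,0,0,0,0.66,-0.161,0,0,0,0,0,0.66,-0.161,0,0,0,0,0,0.66,-0.161,0,0,0,0,0,0.66,-0.161,0,0,0,0,0,0.657,-0.162,0,0,0,0.09,0,0,0,0,0,0,0,0,0,0,0,0,0,0,0]'

```text
t: 9.62
tool_pos: [0.5495, -0.0958, 0.1545]
tool_rot: [2.955, 1.067, -0.001]
contact_force: [-0.4, -0.0, -3.0]
opening: 0.017
grip_force: 59.8
```

```bash
python3 - <<'E'
from h import *
go(551.6,-97,160,39.7)
p=ctrl.get_obs()["tool_pos"]; out=[]
for c in("side","top"):
    d=look(c); C=d["cloud"]; im=d["image"].astype(int)
    tip=p+[0,0,.037-.155+.05-.018+.0]  # true tcp - (155-50) 
    tip=p+np.array([0,0,.037-.105])
    print(c,"tip expect",tip.round(4),proj(d,tip).round(1),"bar mid",proj(d,tip+[0,0,.124]).round(1),"lock",proj(d,[.5516,-.097,.046]).round(1))
    k=(im[...,0]>130)&(im[...,2]<70)&(im[...,1]>50)&(C[...,2]>.15)&(abs(C[...,1]+.1)<.1)&(abs(C[...,0]-.55)<.1)
    print(" orange",rect(C[k]),C[k].min(0).round(3),C[k].max(0).round(3))
    u,v=proj(d,tip)[0].astype(int)
    a=im[v-50:v+30,u-40:u+40].astype(np.uint8); out.append(cv2.resize(a,None,fx=5,fy=7,interpolation=cv2.INTER_CUBIC)); print(" crop origin",u-40,v-50)
cv2.imwrite("pics/k1.png",np.hstack(out)[...,::-1])
E
```

```text
t 9.62 tcp [549.5 -95.8 154.5] yaw 39.71 tilt 0.03 -> turn shares 0.0 shift shares [ 0.015  0.038 -0.092] F [-0.4 -0.  -3. ] q [-0.31 -0.08  1.81 -0.    1.41  0.57]
side tip expect [ 0.5495 -0.0958  0.0865] [[268.  142.9]] bar mid [[268.8 113.5]] lock [[267.2 151.3]]
 orange (array([506.6, -80.9]), 153.3, 110.7, -18.07) [ 0.45  -0.147  0.198] [ 0.592 -0.005  0.528]
 crop origin 228 92
top tip expect [ 0.5495 -0.0958  0.0865] [[328.6 202.6]] bar mid [[338.2 194.4]] lock [[326.4 204.1]]
 orange (array([510.1, -85.4]), 153.5, 113.5, -15.6) [ 0.451 -0.16   0.201] [ 0.599 -0.011  0.53 ]
 crop origin 288 152
```

View pics/k1.png

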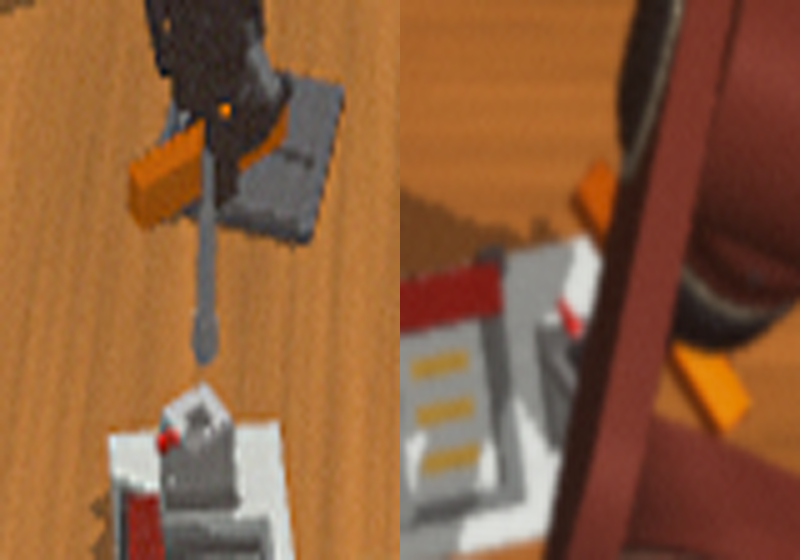

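```bash
python3 - <<'E'
from h import *
o=ctrl.get_obs(); p=o["tool_pos"]; r=R.from_rotvec(o["tool_rot"]).as_matrix()
for c in("side","top"):
    d=look(c); C=d["cloud"]; im=d["image"].astype(int)
    L=(C-p)@r
    k=(im[...,0]>130)&(im[...,2]<75)&(im[...,1]>60)&(abs(L[...,0])<.08)&(abs(L[...,1])<.03)&(C[...,2]>.17)&(C[...,2]<.24)
    l=L[k]; print(c,k.sum(),"x",l[:,0].min().round(4),l[:,0].max().round(4),"y",l[:,1].min().round(4),l[:,1].max().round(4),"z",C[k][:,2].min().round(4),C[k][:,2].max().round(4))
    t=k&(C[...,2]>np.percentile(C[k][:,2],80)-.004); print("  top pts z med",np.median(C[t][:,2]).round(4),"exp", (p[2]+.037+.033).round(4), "y mid ends", L[t&(L[...,0]>.03)][:,1].mean().round(4),L[t&(L[...,0]<-.03)][:,1].mean().round(4))
E
```

```text
side 167 x -0.0538 0.0551 y -0.0152 0.0076 z 0.1983 0.2397
  top pts z med 0.2246 exp 0.2245 y mid ends -0.0036 nan
top 148 x -0.0557 0.054 y -0.0086 0.0095 z 0.2007 0.2287
  top pts z med 0.2246 exp 0.2245 y mid ends -0.0008 0.0005<stdin>:8: RuntimeWarning: Mean of empty slice.
  ret = ret.dtype.type(ret / rcount)
```

Emit:
jog_arm --commands '[0.015,0.038,0,0,0,0,0,0,0,0.2,0,0,0,0,0,0,0.2,0,0,0,0,0,0,0.2,0,0,0,0,0,0,0.06,0,0,0,0,0,0,0.04,0,0,0,0,0,0,0.03,0,0,0,0,0,0,0,0,0,0,0]'

```text
t: 10.82
tool_pos: [0.552, -0.0968, 0.1109]
tool_rot: [2.955, 1.065, 0.001]
contact_force: [0.7, 0.2, -2.0]
opening: 0.0174
grip_force: 59.8
```

```bash
python3 -c "
from h import *
go(551.6,-97,95,39.7)"
```

```text
t 10.82 tcp [552.  -96.8 110.9] yaw 39.63 tilt 0.03 -> turn shares -0.01 shift shares [-0.007 -0.002  0.266] F [ 0.7  0.2 -2. ] q [-0.31 -0.03  1.84  0.    1.33  0.57]
```

Emit:
jog_arm --commands '[0,0,0.05,0,0,0,0,0,0,0.05,0,0,0,0,0,0,0.05,0,0,0,0,0,0,0.04,0,0,0,0,0,0,0,0,0,0,0]'

```text
t: 11.45
tool_pos: [0.5516, -0.0967, 0.0989]
tool_rot: [-2.955, -1.065, 0.001]
contact_force: [-0.3, -0.1, -2.1]
opening: 0.017
grip_force: 59.8
```

Emit:
jog_arm --commands '[0,0,0,0,0,-0.8,0,0,0,0,0,0,-0.8,0,0,0,0,0,0,-0.8,0,0,0,0,0,0,-0.8,0,0,0,0,0,0,-0.8,0,0,0,0,0,0,-0.8,0,0,0,0,0,0,-0.8,0,0,0,0,0,0,-0.8,0,0,0,0,0,0,-0.8,0,0,0,0,0,0,-0.8,0,0,0,0,0,0,-0.8,0,0,0,0,0,0,-0.8,0,0,0,0,0,0,-0.8,0,0,0,0,0,0,0,0]'

```text
t: 13.2
tool_pos: [0.5519, -0.0968, 0.0995]
tool_rot: [2.037, 2.392, 0.0]
contact_force: [-0.3, -0.3, -2.3]
opening: 0.0174
grip_force: 59.9
```

```bash
cat >> h.py <<'E'
def lockstate():
    go(551.6,-97,98.9,100); print(ctrl.get_obs()["wrist_torque"].round(2))
    d=look("top"); C=d["cloud"]; im=d["image"].astype(int); y=np.radians(10)
    X=(C[...,0]-.5385)*np.cos(y)+(C[...,1]-.0235)*np.sin(y); Y=-(C[...,0]-.5385)*np.sin(y)+(C[...,1]-.0235)*np.cos(y)
    rb=(im[...,0]>110)&(im[...,1]<80)&(C[...,2]>.035)&(C[...,2]<.06)&(abs(X)<.09)&(abs(Y-.04)<.12)
    b=np.arange(-.06,.14,.01); e=[X[rb&(abs(Y-t)<.006)].min() for t in b if (rb&(abs(Y-t)<.006)).any()]
    print("bar edge X",np.round(np.array(e)*1000,1), "from centre line",(np.median(e)*1000+7.5).round(1))
E
python3 -c "
from h import *
lockstate()"
```

```text
t 13.2 tcp [551.9 -96.8  99.5] yaw 99.16 tilt 0.01 -> turn shares -0.15 shift shares [-0.002 -0.006  0.01 ] F [-0.3 -0.3 -2.3] q [-0.31 -0.02  1.85 -0.    1.31 -0.47]
[ 0.02  0.08 -0.04]
bar edge X [31.5 31.5 32.  32.1 31.9 32.2 31.9 32.7 31.  31.7 30.8 30.9 30.4 30.6
 30.1 31.1 30.6 30.3 30.3 30.5] from centre line 38.5
```

Emit:
jog_arm --commands '[0,0,0,0,0,-0.8,0,0,0,0,0,0,-0.8,0,0,0,0,0,0,-0.6,0,0,0,0,0,0,-0.5,0,0,0,0,0,0,0,0]'

```text
t: 13.88
tool_pos: [0.5519, -0.0969, 0.0995]
tool_rot: [1.697, 2.644, -0.0]
contact_force: [-0.4, -0.8, -2.0]
opening: 0.0172
grip_force: 59.9
```

```bash
python3 -c "
from h import *
lockstate()"
```

```text
t 13.88 tcp [551.9 -96.9  99.5] yaw 114.61 tilt 0.01 -> turn shares 2.55 shift shares [-0.002 -0.005  0.01 ] F [-0.4 -0.8 -2. ] q [-0.31 -0.02  1.85 -0.    1.31 -0.74]
[-0.02  0.11 -0.  ]
bar edge X [36.2 35.2 35.9 35.  34.7 34.9 34.1 34.9 35.  34.1 34.1 33.9 33.7 33.3
 33.2 33.9 33.9 34.  33.4 33.7] from centre line 41.6
```

Emit:
jog_arm --commands '[0,0,0,0,0,-0.6,0,0,0,0,0,0,-0.6,0,0,0,0,0,0,0,0]'

```text
t: 14.3
tool_pos: [0.5519, -0.0969, 0.0995]
tool_rot: [1.536, 2.741, -0.0]
contact_force: [-0.3, 0.1, -1.5]
opening: 0.0169
grip_force: 60.0
```

```bash
python3 -c "
from h import *
lockstate()"
```

```text
t 14.3 tcp [551.9 -96.9  99.5] yaw 121.48 tilt 0.01 -> turn shares 3.75 shift shares [-0.001 -0.004  0.009] F [-0.3  0.1 -1.5] q [-0.31 -0.02  1.85 -0.    1.31 -0.86]
[-0.13  0.2  -0.07]
bar edge X [36.8 36.1 36.2 36.1 36.4 36.  37.  35.6 37.2 36.1 34.9 34.9 35.1 35.
 34.8 35.2 35.3 34.8 35.4 34.4] from centre line 43.0
```

Emit:
jog_arm --commands '[0,0,0,0,0,-0.5,0,0,0,0,0,0,-0.5,0,0,0,0,0,0,0,0]'

```text
t: 14.72
tool_pos: [0.5519, -0.0969, 0.0994]
tool_rot: [1.397, 2.814, -0.0]
contact_force: [-1.6, -0.2, -1.4]
opening: 0.0174
grip_force: 60.1
```

```bash
python3 -c "
from h import *
lockstate()"
```

```text
t 14.72 tcp [551.9 -96.9  99.4] yaw 127.2 tilt 0.02 -> turn shares 4.75 shift shares [-0.001 -0.005  0.009] F [-1.6 -0.2 -1.4] q [-0.31 -0.02  1.85 -0.    1.31 -0.96]
[-0.17  0.23 -0.18]
bar edge X [36.7 36.  36.  35.9 37.  36.2 36.6 35.5 36.9 36.1 35.5 35.8 35.  36.
 35.3 35.  35.5 35.4 34.8 34.8] from centre line 43.3
```

Emit:
jog_arm --commands '[0,0,0,0,0,-0.5,0,0,0,0,0,0,-0.5,0,0,0,0,0,0,0,0]'

```text
t: 15.15
tool_pos: [0.5518, -0.0969, 0.0994]
tool_rot: [1.255, 2.88, -0.0]
contact_force: [-0.5, -0.0, -0.5]
opening: 0.0172
grip_force: 60.1
```

```bash
python3 -c "
from h import *
lockstate()"
```

```text
t 15.15 tcp [551.8 -96.9  99.4] yaw 132.93 tilt 0.01 -> turn shares 5.75 shift shares [-0.001 -0.004  0.008] F [-0.5 -0.  -0.5] q [-0.31 -0.02  1.85 -0.    1.31 -1.06]
[-0.19  0.26 -0.19]
bar edge X [36.  36.3 36.3 35.3 37.  36.3 37.  36.5 37.3 36.2 35.7 35.5 35.  35.8
 35.5 35.1 35.  35.2 35.2 35.1] from centre line 43.2
```

```bash
cat >> h.py <<'E'
def inhand():
    o=ctrl.get_obs(); p=o["tool_pos"]; r=R.from_rotvec(o["tool_rot"]).as_matrix()
    for c in("side","top"):
        d=look(c); C=d["cloud"]; im=d["image"].astype(int); L=(C-p)@r
        k=(im[...,0]>130)&(im[...,2]<75)&(im[...,1]>60)&(abs(L[...,0])<.08)&(abs(L[...,1])<.045)&(C[...,2]>p[2]+.035)&(C[...,2]<p[2]+.09)
        l=L[k]; print(c,k.sum(),"x",l[:,0].min().round(4),l[:,0].max().round(4))
        t=k&(C[...,2]>p[2]+.062)
        print("  top z",np.median(C[t][:,2]).round(4),"exp",(p[2]+.07).round(4),"rect",rect(C[t]),"y of ends",[L[t&e][:,1].mean().round(4) if (t&e).any() else None for e in(L[...,0]>.03,L[...,0]<-.03)])
E
python3 -c "
from h import *
inhand()"
```

```text
side 144 x -0.0557 0.0575
  top z 0.1687 exp 0.1694 rect (array([550.9, -96.6]), 113.0, 19.1, -47.17) y of ends [np.float64(0.0017), np.float64(0.0017)]Traceback (most recent call last):
  File "<string>", line 3, in <module>
    inhand()
    ~~~~~~^^
  File "h.py", line 44, in inhand
    l=L[k]; print(c,k.sum(),"x",l[:,0].min().round(4),l[:,0].max().round(4))
                                ~~~~~~~~~~^^
    return umr_minimum(a, axis, None, out, keepdims, initial, where)
ValueError: zero-size array to reduction operation minimum which has no identity
```

Emit:
jog_arm --commands '[0,0,0,0,0,0.8,0,0,0,0,0,0,0.8,0,0,0,0,0,0,0.8,0,0,0,0,0,0,0.8,0,0,0,0,0,0,0,0]'

```text
t: 15.92
tool_pos: [0.5519, -0.0968, 0.0994]
tool_rot: [1.694, 2.646, -0.0]
contact_force: [-0.6, -0.1, -0.7]
opening: 0.0172
grip_force: 60.1
```

```bash
python3 -c "
from h import *
lockstate()"
```

```text
t 15.93 tcp [551.9 -96.8  99.4] yaw 114.74 tilt 0.01 -> turn shares 2.57 shift shares [-0.003 -0.006  0.008] F [-0.6 -0.1 -0.7] q [-0.31 -0.02  1.85 -0.    1.31 -0.74]
[-0.15  0.25 -0.  ]
bar edge X [33.3 33.1 33.2 32.7 32.7 32.9 32.9 32.6 33.7 31.5 31.5 32.4 32.1 32.2
 32.2 31.8 32.1 32.3 32.7 32.1] from centre line 40.0
```

Emit:
jog_arm --commands '[0,0,0,0,0,-0.8,0,0,0,0,0,0,-0.8,0,0,0,0,0,0,-0.8,0,0,0,0,0,0,-0.6,0,0,0,0,0,0,0,0,0,0,-0.1,0,0,0,0,0,0,-0.1,0,0,0,0,0,0,-0.1,0,0,0,0,0,0,-0.2,0,0,0,0,0,0,-0.3,0,0,0,0,0,0,0,0,0,0,0]'

```text
t: 17.35
tool_pos: [0.554, -0.0973, 0.1513]
tool_rot: [1.278, 2.863, 0.001]
contact_force: [-0.2, 0.4, -3.0]
opening: 0.0172
grip_force: 63.1
```

```bash
python3 -c "
from h import *
lockstate()"
```

```text
t 17.35 tcp [554.  -97.3 151.3] yaw 131.89 tilt 0.37 -> turn shares 5.57 shift shares [ 0.012 -0.038  0.873] F [-0.2  0.4 -3. ] q [-0.31 -0.07  1.81  0.    1.39 -1.04]
[ 0.03 -0.   -0.01]
bar edge X [36.9 36.3 36.3 36.5 36.7 35.7 37.4 36.1 35.5 35.5 35.5 35.1 34.6 35.8
 35.1 35.3 35.5 34.7 35.3 35.2] from centre line 43.0
```

Emit:
jog_arm --commands '[0,0,-0.1,0,0,0.93,0,0,0,0,0,0,0.93,0,0,0,0,0,0,0.93,0,0,0,0,0,0,0.93,0,0,0,0,0,0,0.93,0,0,0,0,0,0,0.93,0,0,0,0,0,0,0.93,0,0,0,0,0,0,0.93,0,0,0,0,0,0,0.93,0,0,0,0,0,0,0.93,0,0,0,0,0,0,0,0]'

```text
t: 18.77
tool_pos: [0.5515, -0.0966, 0.1529]
tool_rot: [-2.43, -1.991, 0.001]
contact_force: [-0.8, -0.4, -2.3]
opening: 0.0174
grip_force: 63.1
```

```bash
python3 -c "
from h import *
go(380,-325.6,160,78.66)
inhand()"
```

```text
t 18.77 tcp [551.5 -96.6 152.9] yaw 78.66 tilt 0.05 -> turn shares -0.0 shift shares [-4.304 -2.052 -0.119] F [-0.8 -0.4 -2.3] q [-0.31 -0.07  1.81  0.    1.4  -0.11]
side 128 x -0.0344 0.0588
  top z 0.2226 exp 0.2229 rect (array([552.2, -84.3]), 93.0, 17.8, 77.73) y of ends [np.float64(-0.0023), np.float64(0.004)]
top 81 x -0.0548 0.0538
  top z 0.2227 exp 0.2229 rect (array([550.4, -97. ]), 108.8, 16.4, 76.72) y of ends [np.float64(0.0003), np.float64(-0.0058)]
```

Emit:
jog_arm --commands '[-0.615,-0.293,-0.02,0,0,0,0,-0.615,-0.293,-0.02,0,0,0,0,-0.615,-0.293,-0.02,0,0,0,0,-0.615,-0.293,-0.02,0,0,0,0,-0.615,-0.293,-0.02,0,0,0,0,-0.615,-0.293,-0.02,0,0,0,0,-0.614,-0.294,0,0,0,0,0,0,0,0,0,0,0,0,0,0,0,0,0,0,0]'

```text
t: 20.0
tool_pos: [0.3802, -0.3253, 0.1604]
tool_rot: [-2.431, -1.99, -0.001]
contact_force: [0.5, 0.4, -2.5]
opening: 0.0175
grip_force: 63.1
```

```bash
python3 -c "
from h import *
go(499.8,-349.5,157,79)"
```

```text
t 20.0 tcp [ 380.2 -325.3  160.4] yaw 78.61 tilt 0.03 -> turn shares -0.07 shift shares [-0.016  2.034  0.056] F [ 0.5  0.4 -2.5] q [-0.86 -0.23  1.94  0.    1.43 -0.66]
```

Emit:
jog_arm --commands '[-0.016,0.4,0,0,0,-0.07,0,0,0.5,0,0,0,0,0,0,0.5,0,0,0,0,0,0,0.4,0,0,0,0,0,0,0.234,0,0,0,0,0,0,0,0,0,0,0,0,0,0,0.25,0,0,0,0,0,0,0.25,0,0,0,0,0,0,0.13,0,0,0,0,0,0,0.05,0,0,0,0,0,0,0,0,0,0,0]'

```text
t: 21.38
tool_pos: [0.4997, -0.3502, 0.1197]
tool_rot: [2.424, 1.998, 0.0]
contact_force: [0.1, 0.4, -2.1]
opening: 0.0173
grip_force: 63.2
```

Emit:
jog_arm --commands '[0,0,0.02,0,0,0,0,0,0,0,0,0,0,25,0,0,0,0,0,0,50,0,0,0,0,0,0,50,0,0,0,0,0,0,50,0,0,-0.3,0,0,0,50,0,0,-0.6,0,0,0,50,0,0,-0.6,0,0,0,50,0,0,-0.6,0,0,0,50,0,0,0,0,0,0,50]'

```text
t: 22.62
tool_pos: [0.5015, -0.3516, 0.2507]
tool_rot: [2.417, 1.992, 0.002]
contact_force: [0.1, -0.6, 0.2]
opening: 0.0502
grip_force: 0.0
```

```bash
cat >> h.py <<'E'
def mods():
    for c in("top","side"):
        d=look(c); C=d["cloud"]; im=d["image"].astype(int)
        for m in nets.silhouettes(c,"module_a")[:6]:
            k=m["mask"]&(d["z_map"]>0); P=C[k]
            if len(P)<40: continue
            z=np.median(np.sort(P[:,2])[-60:]); T=P[abs(P[:,2]-z)<.006]; B=P[abs(P[:,2]-z+.032)<.006]
            print(c,round(m["p"],2),"top z",z.round(4),"head",rect(T),"cloud mean",(T.mean(0)*1000).round(1),"base",rect(B) if len(B)>10 else "",d["image"][k].mean(0).round())
E
python3 -c "
from h import *
mods(); go(494,328.5,160,91.4); lockstate()
d=look('side');C=d['cloud'];im=d['image'].astype(int)
k=(im[...,0]>130)&(im[...,2]<75)&(im[...,1]>50)&(C[...,2]>.15)&(C[...,2]<.21)&(abs(C[...,1]+.35)<.1)&(abs(C[...,0]-.5)<.08)
print('key',rect(C[k&(C[...,2]>.18)]),np.median(C[k&(C[...,2]>.18)],axis=0))"
```

```text
top 0.86 top z 0.0628 head (array([741.6, 319.3]), 46.7, 27.9, 84.66) cloud mean [741.6 318.9  61. ] base (array([742. , 319.2]), 70.0, 49.6, 83.34) [ 86. 132.  38.]
top 0.84 top z 0.0685 head (array([494.2, 327.5]), 45.4, 28.0, -88.95) cloud mean [494.4 327.4  66.8] base (array([493.6, 327.4]), 70.9, 48.6, -88.69) [101. 103.  83.]
top 0.84 top z 0.0627 head (array([546.2, 532.9]), 45.7, 27.6, 77.76) cloud mean [545.9 533.2  60.8] base (array([546. , 532.9]), 70.5, 50.3, 76.93) [183. 117. 101.]
top 0.72 top z 0.0687 head (array([584.9, 351. ]), 46.5, 28.1, 79.91) cloud mean [584.9 350.3  66.8] base (array([585. , 350.4]), 70.2, 50.4, 79.62) [ 98. 100.  78.]
side 0.74 top z 0.0622 head (array([740.3, 321.3]), 47.0, 29.1, 83.64) cloud mean [740.2 322.8  60.6] base (array([740.7, 321.9]), 70.2, 50.5, 82.57) [ 91. 136.  50.]
side 0.62 top z 0.0625 head (array([544.8, 535.8]), 45.4, 28.0, 78.44) cloud mean [544.9 536.3  60.5] base (array([545.4, 536.1]), 68.6, 49.7, 77.4) [208. 143. 127.]
side 0.56 top z 0.0683 head (array([492.8, 329.3]), 46.3, 26.9, -86.01) cloud mean [492.7 329.9  66.7] base (array([493. , 329.4]), 70.1, 49.9, -88.92) [108. 110.  86.]
side 0.56 top z 0.0683 head (array([583.5, 353.8]), 45.6, 28.3, 81.13) cloud mean [583.7 354.7  66.7] base (array([583.9, 353.6]), 69.9, 50.1, 79.49) [109. 106.  74.]
t 22.82 tcp [ 499.1 -349.5  243.1] yaw 79.0 tilt 0.13 -> turn shares -2.16 shift shares [11.298  0.191  1.386] F [ 0.7  0.1 -1. ] q [-0.73 -0.01  1.59 -0.    1.56 -0.54]
t 22.82 tcp [ 499.1 -349.5  243.1] yaw 79.0 tilt 0.13 -> turn shares -3.67 shift shares [3.992 1.592 2.404] F [ 0.7  0.1 -1. ] q [-0.73 -0.01  1.59 -0.    1.56 -0.54]
[-0.04  0.02  0.01]
bar edge X [35.2 35.3 35.3 35.3 35.6 35.7 35.7 35.6 35.2 35.7 35.2 35.5 35.2 35.
 35.  35.6 35.4 34.8 35.6 35. ] from centre line 42.8
key (array([ 498.3, -348.1]), 113.6, 18.3, 78.42) [ 0.49867196 -0.34048877  0.18831551]
```

```bash
python3 -c "
from h import *
go(493.5,328.5,100,91.2)"
```

```text
t 22.93 tcp [ 499.1 -349.4  242.7] yaw 79.0 tilt 0.17 -> turn shares -2.13 shift shares [11.298  0.144  2.378] F [0.1 0.2 0.1] q [-0.73 -0.01  1.6   0.    1.56 -0.54]
```

Emit:
jog_arm --commands '[0,0,0,0,0,-0.71,55,0,0,0,0,0,-0.71,55,0,0,0,0,0,-0.71,55,0.8,0.01,0,0,0,0,55,0.8,0.01,0,0,0,0,55,0.8,0.01,0,0,0,0,55,0.8,0.01,0,0,0,0,55,0.8,0.01,0,0,0,0,55,0.8,0.01,0,0,0,0,55,0.8,0.01,0,0,0,0,55,0.8,0.01,0,0,0,0,55,0.8,0.01,0,0,0,0,55,0.8,0.01,0,0,0,0,55,0.8,0.01,0.2,0,0,0,55,0.8,0.01,0.4,0,0,0,55,0.8,0.01,0.4,0,0,0,55,0.6,0.01,0.4,0,0,0,55,0.3,0,0.5,0,0,0,55,0,0,0.2,0,0,0,55,0,0,0,0,0,0,55]'

```text
t: 25.42
tool_pos: [0.4929, 0.3271, 0.1169]
tool_rot: [-2.198, -2.244, 0.005]
contact_force: [0.2, -0.3, 1.5]
opening: 0.0549
grip_force: 0.0
```

```bash
python3 -c "
from h import *
go(493.5,328.5,3,91.2)"
```

```text
t 25.43 tcp [492.9 327.1 116.9] yaw 91.19 tilt 0.19 -> turn shares -0.0 shift shares [0.024 0.01  1.898] F [ 0.2 -0.3  1.5] q [ 0.46  0.04  1.76 -0.    1.34  0.44]
```

Emit:
jog_arm --commands '[0.024,0.01,0.2,0,0,0,55,0,0,0.5,0,0,0,55,0,0,0.5,0,0,0,55,0,0,0.4,0,0,0,55,0,0,0.2,0,0,0,55,0,0,0.07,0,0,0,55,0,0,0,0,0,0,55,0,0,0,0,0,0,0,0,0,0,0,0,0,0,0,0,0,0,0,0,0,0,0,0,0,0,0,0]' --newtons 50

```text
t: 26.8
tool_pos: [0.495, 0.33, 0.0075]
tool_rot: [2.198, 2.245, 0.002]
contact_force: [-2.3, -0.3, 6.6]
opening: 0.0269
grip_force: 50.6
```

Emit:
jog_arm --commands '[0,0,-0.2,0,0,0,0,0,0,-0.5,0,0,0,0,0,0,-0.5,0,0,0,0,0,0,-0.5,0,0,0,0,0,0,0,0,0,0,0,0,0,0,0,0,0,0]'

```text
t: 27.55
tool_pos: [0.4934, 0.329, 0.1066]
tool_rot: [-2.198, -2.244, 0.004]
contact_force: [0.3, -0.5, -3.2]
opening: 0.0271
grip_force: 49.9
```

```bash
cat >> h.py <<'E'
def held():
    """held module: head/base rect in world and its offset from the tcp in tool axes"""
    o=ctrl.get_obs(); p=o["tool_pos"]; r=R.from_rotvec(o["tool_rot"]).as_matrix()
    d=look("side"); C=d["cloud"]; im=d["image"].astype(int); L=(C-p)@r
    near=(abs(L[...,0])<.045)&(abs(L[...,1])<.035)&(C[...,2]<p[2]+.05)&(C[...,2]>p[2]-.06)&(d["z_map"]>0)
    P=L[near]; print("held z hist",np.histogram(C[near][:,2]-p[2],bins=np.arange(-.06,.055,.01)))
    for lo,hi in((-.03,-.01),(-.01,.0),(0,.01),(.01,.03)):
        s=P[(-P[:,2]>lo)&(-P[:,2]<hi)]
        if len(s)>5: print((lo,hi),len(s),s.min(0).round(4),s.max(0).round(4))
E
python3 -c "
from h import *
go(511.5,131.9,100,10); held()"
```

```text
t 27.55 tcp [493.4 329.  106.6] yaw 91.2 tilt 0.14 -> turn shares 14.17 shift shares [-0.274  3.287  0.11 ] F [ 0.3 -0.5 -3.2] q [ 0.46  0.05  1.77 -0.    1.33  0.44]
held z hist (array([  0,   0,   0,   0,   0,   1,  35,  40, 178,  27,  39]), array([-6.00000000e-02, -5.00000000e-02, -4.00000000e-02, -3.00000000e-02,
       -2.00000000e-02, -1.00000000e-02,  1.38777878e-17,  1.00000000e-02,
        2.00000000e-02,  3.00000000e-02,  4.00000000e-02,  5.00000000e-02]))
(0, 0.01) 35 [ 0.0315 -0.0259 -0.0099] [ 0.0356  0.0219 -0.0012]
(0.01, 0.03) 217 [-0.0029 -0.0262 -0.03  ] [ 0.0352  0.0237 -0.0104]
```

Emit:
jog_arm --commands '[0,0,0,0,0,0.945,0,0,0,0,0,0,0.945,0,0,0,0,0,0,0.945,0,0,0,0,0,0,0.945,0,0,0,0,0,0,0.945,0,0,0,0,0,0,0.945,0,0,0,0,0,0,0.945,0,0,0,0,0,0,0.945,0,0,0,0,0,0,0.945,0,0,0,0,0,0,0.945,0,0,0,0,0,0,0.945,0,0,0,0,0,0,0.945,0,0,0,0,0,0,0.945,0,0,0,0,0,0,0.945,0,0,0,0,0,0,0.94,0,-0.055,0.7,0,0,0,0,0,-0.055,0.7,0,0,0,0,0,-0.055,0.7,0,0,0,0,0,-0.055,0.7,0,0,0,0,0,-0.054,0.487,0,0,0,0,0]'

```text
t: 30.1
tool_pos: [0.5112, 0.1306, 0.106]
tool_rot: [3.129, 0.273, -0.006]
contact_force: [-0.3, -0.1, -3.7]
opening: 0.0272
grip_force: 50.4
```

Emit:
jog_arm --commands '[0,0,0.4,0,0,0,0,0,0,0.3,0,0,0,0,0,0,0,0,0,0,0,0,0,0,0,0,0,0]'

```text
t: 30.6
tool_pos: [0.5125, 0.1328, 0.0662]
tool_rot: [3.129, 0.275, -0.0]
contact_force: [0.1, -0.4, -3.2]
opening: 0.0264
grip_force: 50.3
```

```bash
cat >> h.py <<'E'
def overlook(o,name,yaw=10):
    """rectified side picture and measured held-module base against the pocket"""
    c,s=np.cos(np.radians(yaw)),np.sin(np.radians(yaw))
    p=ctrl.get_obs()["tool_pos"]; print("tcp in pocket frame",((p[0]-o[0])*c+(p[1]-o[1])*s)*1000,(-(p[0]-o[0])*s+(p[1]-o[1])*c)*1000)
    for cam in("side","top"):
        d=look(cam); C=d["cloud"]; X=(C[...,0]-o[0])*c+(C[...,1]-o[1])*s; Y=-(C[...,0]-o[0])*s+(C[...,1]-o[1])*c
        k=(abs(X)<.05)&(abs(Y)<.035)&(abs(C[...,2]-p[2]-.026)<.006)&(d["z_map"]>0)
        if k.sum()>20: print(cam,"base top",k.sum(),"z",np.median(C[k][:,2]).round(4),"X",X[k].min().round(4),X[k].max().round(4),"Y",Y[k].min().round(4),Y[k].max().round(4))
E
python3 -c "
from h import *
go(511.5,131.9,7.5,10); overlook((.5115,.1319),'')"
```

```text
t 30.6 tcp [512.5 132.8  66.2] yaw 10.06 tilt 0.02 -> turn shares 0.01 shift shares [-0.019  0.013  0.978] F [ 0.1 -0.4 -3.2] q [ 0.11 -0.06  1.95 -0.    1.25  1.51]
tcp in pocket frame 1.1359284811869292 0.7538009251061993
side base top 194 z 0.0929 X -0.0365 0.0339 Y -0.0237 0.0275
top base top 110 z 0.0939 X -0.0344 -0.0129 Y -0.025 0.0248
```

Emit:
jog_arm --commands '[0.005,0.013,0.3,0,0,0,0,0,0,0.3,0,0,0,0,0,0,0.15,0,0,0,0,0,0,0.08,0,0,0,0,0,0,0.06,0,0,0,0,0,0,0.03,0,0,0,0,0,0,0,0,0,0,0]'

```text
t: 31.58
tool_pos: [0.5132, 0.1317, 0.0113]
tool_rot: [-3.13, -0.274, -0.001]
contact_force: [-0.0, 0.9, -2.5]
opening: 0.027
grip_force: 50.3
```

Emit:
jog_arm --commands '[0,0,0.03,0,0,0,0,0,0,0.03,0,0,0,0,0,0,0.02,0,0,0,0,0,0,0,0,0,0,0]'

```text
t: 32.08
tool_pos: [0.5131, 0.1318, 0.0075]
tool_rot: [3.13, 0.274, -0.001]
contact_force: [-4.1, 0.8, 6.4]
opening: 0.0271
grip_force: 51.3
```

Emit:
jog_arm --commands '[0,0,0,0,0,0,45,0,0,0,0,0,0,45,0,0,0,0,0,0,45,0,0,-0.3,0,0,0,45,0,0,-0.6,0,0,0,45,0,0,-0.8,0,0,-0.86,55,0,0,0,0,0,-0.86,55,0,0,0,0,0,-0.86,55,0,0,0,0,0,-0.86,55,0,0,0,0,0,-0.86,55,0,0,0,0,0,-0.86,55,0,0,0,0,0,-0.86,55,0,0,0,0,0,-0.86,55,0,0,0,0,0,-0.86,55,0,0,0,0,0,-0.86,55,0,0,0,0,0,-0.86,55,0,0,0,0,0,-0.86,55,0,0,0,0,0,-0.86,55,0,0,0,0,0,-0.86,55]'

```text
t: 34.45
tool_pos: [0.5134, 0.1318, 0.1098]
tool_rot: [2.421, 2.001, 0.002]
contact_force: [-0.2, 0.1, 0.7]
opening: 0.0549
grip_force: 0.0
```

```bash
python3 -c "
from h import *
mods(); go(584.4,352.4,110,79.6)"
```

```text
top 0.98 top z 0.0623 head (array([742.2, 319.6]), 45.8, 28.0, 83.53) cloud mean [741.2 319.2  60.6] base (array([740.8, 319.6]), 70.7, 49.6, 80.83) [ 90. 138.  40.]
top 0.92 top z 0.0687 head (array([585.3, 351.2]), 46.5, 28.1, 78.74) cloud mean [584.8 350.4  66.7] base (array([584.9, 350.8]), 69.9, 50.4, 79.89) [106. 106.  76.]
top 0.76 top z 0.0627 head (array([546.5, 533.8]), 46.6, 27.6, 77.29) cloud mean [546.2 533.1  60.9] base (array([545.8, 533.1]), 70.6, 49.4, 77.39) [194. 126. 110.]
top 0.7 top z 0.1702 head (array([ 533.8, -345.9]), 121.0, 83.5, -14.42) cloud mean [ 564.4 -356.   166.7] base (array([ 532.2, -349.7]), 73.7, 26.0, -13.41) [77. 71. 75.]
side 0.95 top z 0.0671 head (array([509.2, 135.9]), 44.7, 24.8, 5.24) cloud mean [509.6 136.7  66.3] base (array([511.2, 133.9]), 66.4, 49.4, 8.48) [103.  95.  58.]
side 0.79 top z 0.0624 head (array([545. , 535.8]), 45.9, 28.0, 79.09) cloud mean [545.  536.4  60.4] base (array([545.3, 535.8]), 69.5, 50.3, 77.72) [205. 141. 123.]
side 0.75 top z 0.062 head (array([741. , 321.5]), 45.4, 27.8, 83.18) cloud mean [740.3 322.8  60.6] base (array([740.1, 321.5]), 70.0, 49.3, 81.81) [ 94. 135.  50.]
side 0.73 top z 0.0489 head (array([574.7,  76.5]), 207.1, 21.9, -79.93) cloud mean [573.7  87.2  46.7] base  [174.  44.  33.]
side 0.6 top z 0.0683 head (array([583.5, 353.8]), 45.2, 27.8, 78.85) cloud mean [583.6 354.9  66.6] base (array([583.9, 353.3]), 70.4, 49.9, 79.63) [111. 107.  73.]
t 34.65 tcp [513.3 131.8 109.2] yaw 78.92 tilt 0.07 -> turn shares -0.12 shift shares [ 3.831  0.502 -0.013] F [-0.8  0.1  0.5] q [ 0.11 -0.11  1.92  0.    1.33  0.3 ]
```

Emit:
jog_arm --commands '[0.5,0.07,0,0,0,-0.12,55,0.75,0.1,0,0,0,0,55,0.75,0.1,0,0,0,0,55,0.75,0.1,0,0,0,0,55,0.75,0.1,0,0,0,0,55,0.331,0.032,0,0,0,0,55,0,0,0.2,0,0,0,55,0,0,0.5,0,0,0,55,0,0,0.4,0,0,0,55,0,0,0.2,0,0,0,55,0,0,0,0,0,0,55]'

```text
t: 36.02
tool_pos: [0.5831, 0.3509, 0.0289]
tool_rot: [-2.413, -2.011, 0.004]
contact_force: [0.7, 0.1, 1.0]
opening: 0.055
grip_force: 0.0
```

```bash
python3 -c "
from h import *
go(584.4,352.4,9,79.6)"
```

```text
t 36.02 tcp [583.1 350.9  28.9] yaw 79.63 tilt 0.16 -> turn shares 0.0 shift shares [0.028 0.017 0.331] F [0.7 0.1 1. ] q [ 0.43  0.33  1.59 -0.    1.23  0.61]
```

Emit:
jog_arm --commands '[0,0,0.2,0,0,0,55,0,0,0.11,0,0,0,55,0,0,0,0,0,0,55,0,0,0,0,0,0,0,0,0,0,0,0,0,0,0,0,0,0,0,0,0,0,0,0,0,0,0,0,0,0,-0.2,0,0,0,0,0,0,-0.5,0,0,0,0,0,0,-0.5,0,0,0,0,0,0,-0.5,0,0,0,0,0,0,0,0,0,0,0,0,0,0,0,0,0,0,0]' --newtons 50

```text
$.commands: bad value
```

```bash
python3 -c "
from h import *
go(524.5,58.1,110,10); held()"
```

```text
t 36.02 tcp [583.1 350.9  28.9] yaw 79.63 tilt 0.16 -> turn shares 12.15 shift shares [-1.81   4.637 -1.352] F [0.7 0.1 1. ] q [ 0.43  0.33  1.59 -0.    1.23  0.61]
held z hist (array([  0,   0,   0, 194,  55,  41, 206,  31,  24, 167,  23]), array([-6.00000000e-02, -5.00000000e-02, -4.00000000e-02, -3.00000000e-02,
       -2.00000000e-02, -1.00000000e-02,  1.38777878e-17,  1.00000000e-02,
        2.00000000e-02,  3.00000000e-02,  4.00000000e-02,  5.00000000e-02]))
(-0.03, -0.01) 249 [-0.0443 -0.035   0.0102] [0.0446 0.0349 0.0278]
(-0.01, 0.0) 41 [-0.0139 -0.0247  0.    ] [0.038  0.0245 0.0095]
(0, 0.01) 206 [-0.032  -0.0246 -0.0098] [ 0.0385  0.0256 -0.    ]
(0.01, 0.03) 55 [-0.0226 -0.0139 -0.0293] [ 0.0259  0.0135 -0.0108]
```

Emit:
jog_arm --commands '[0.025,0.008,0.2,0,0,0,55,0,0,0.11,0,0,0,55,0,0,0,0,0,0,55,0,0,0,0,0,0,0,0,0,0,0,0,0,0,0,0,0,0,0,0,0,0,0,0,0,0,0,0,0,0,-0.2,0,0,0,0,0,0,-0.5,0,0,0,0,0,0,-0.5,0,0,0,0,0,0,-0.5,0,0,0,0,0,0,0,0,0,0,0]' --newtons 50

```text
t: 37.58
tool_pos: [0.5866, 0.3546, 0.1172]
tool_rot: [2.411, 2.012, 0.009]
contact_force: [1.1, 0.2, -2.8]
opening: 0.0271
grip_force: 52.3
```

```bash
python3 -c "
from h import *
go(524.5,58.1,110,10); held()"
```

```text
t 37.58 tcp [586.6 354.6 117.2] yaw 79.69 tilt 0.34 -> turn shares 12.16 shift shares [-1.877  4.687  0.12 ] F [ 1.1  0.2 -2.8] q [0.44 0.24 1.54 0.   1.36 0.62]
held z hist (array([  0,   0,   0,   0,   0,  20,  52,  71, 166,  29,  44]), array([-6.00000000e-02, -5.00000000e-02, -4.00000000e-02, -3.00000000e-02,
       -2.00000000e-02, -1.00000000e-02,  1.38777878e-17,  1.00000000e-02,
        2.00000000e-02,  3.00000000e-02,  4.00000000e-02,  5.00000000e-02]))
(-0.01, 0.0) 20 [-0.0255 -0.0266  0.    ] [0.0348 0.0234 0.0043]
(0, 0.01) 52 [-0.027  -0.0264 -0.0098] [ 0.0356  0.0235 -0.    ]
(0.01, 0.03) 237 [-0.0354 -0.0266 -0.029 ] [ 0.0345  0.0239 -0.0104]
```

Emit:
jog_arm --commands '[0,0,0,0,0,0.935,0,0,0,0,0,0,0.935,0,0,0,0,0,0,0.935,0,0,0,0,0,0,0.935,0,0,0,0,0,0,0.935,0,0,0,0,0,0,0.935,0,0,0,0,0,0,0.935,0,0,0,0,0,0,0.935,0,0,0,0,0,0,0.935,0,0,0,0,0,0,0.935,0,0,0,0,0,0,0.935,0,0,0,0,0,0,0.935,0,0,0,0,0,0,0.94,0,-0.26,0.66,0,0,0,0,0,-0.26,0.66,0,0,0,0,0,-0.26,0.66,0,0,0,0,0,-0.26,0.66,0,0,0,0,0,-0.26,0.66,0,0,0,0,0,-0.26,0.66,0,0,0,0,0,-0.26,0.66,0,0,0,0,0]'

```text
t: 40.12
tool_pos: [0.5233, 0.0605, 0.111]
tool_rot: [-3.129, -0.274, 0.007]
contact_force: [0.7, 0.8, -1.2]
opening: 0.0267
grip_force: 52.2
```

Emit:
jog_arm --commands '[0,0,0.4,0,0,0,0,0,0,0.3,0,0,0,0,0,0,0,0,0,0,0,0,0,0,0,0,0,0]'

```text
t: 40.62
tool_pos: [0.5255, 0.0623, 0.0716]
tool_rot: [-3.129, -0.276, 0.0]
contact_force: [-0.1, -0.0, -2.2]
opening: 0.0266
grip_force: 52.2
```

```bash
python3 -c "
from h import *
go(524.5,58.1,7.5,10); overlook((.5245,.0581),'')"
```

```text
t 40.62 tcp [525.5  62.3  71.6] yaw 10.07 tilt 0.02 -> turn shares 0.01 shift shares [-0.029  0.066  1.068] F [-0.1 -0.  -2.2] q [-0.02 -0.06  1.95  0.    1.26  1.37]
tcp in pocket frame 1.7383178199893383 3.9414792748779393
side base top 156 z 0.0942 X -0.0358 0.0337 Y -0.0188 0.0321
top base top 117 z 0.0943 X -0.0343 -0.0032 Y -0.0217 0.0278
```

Emit:
jog_arm --commands '[0,0.069,0,0,0,0,0,0,0,0.3,0,0,0,0,0,0,0.3,0,0,0,0,0,0,0.2,0,0,0,0,0,0,0.1,0,0,0,0,0,0,0.06,0,0,0,0,0,0,0.05,0,0,0,0,0,0,0,0,0,0,0]'

```text
t: 41.72
tool_pos: [0.5269, 0.0577, 0.0122]
tool_rot: [3.129, 0.274, 0.001]
contact_force: [-3.2, -0.0, 3.5]
opening: 0.0268
grip_force: 52.9
```

Emit:
jog_arm --commands '[0,0,0.015,0,0,0,0,0,0,0,0,0,0,0,0,0,0,0,0,0,45,0,0,0,0,0,0,45,0,0,0,0,0,0,45,0,0,-0.3,0,0,0,45,0,0,-0.6,0,0,0,45,0,0,-0.8,0,0,0,50,0,0,-0.8,0,0,0,50,0,0,-0.5,0,0,0,50,0,0,0,0,0,0,50]'

```text
t: 43.1
tool_pos: [0.5285, 0.0577, 0.1951]
tool_rot: [3.129, 0.274, 0.013]
contact_force: [0.5, -0.3, -0.2]
opening: 0.0499
grip_force: 0.0
```

```bash
python3 -c "
from h import *
mods(); go(499.3,-349.4,205,79)
d=look('side'); i=d['image'][130:330,200:360]
cv2.imwrite('pics/m1.png',cv2.resize(i,None,fx=3,fy=3,interpolation=cv2.INTER_CUBIC)[...,::-1])"
```

```text
top 0.83 top z 0.0625 head (array([546.2, 533.6]), 48.1, 27.6, 77.78) cloud mean [546.1 532.9  60.7] base (array([546.4, 533.7]), 69.9, 49.4, 77.05) [198. 130. 113.]
top 0.76 top z 0.0685 head (array([521.5,  56.2]), 37.0, 27.1, 9.84) cloud mean [519.1  56.8  67.2] base (array([518. ,  56.2]), 53.9, 47.8, 10.18) [124. 121.  68.]
top 0.57 top z 0.0682 head (array([511.3, 137.2]), 44.9, 19.4, -1.76) cloud mean [512.7 136.   67.2] base (array([511.2, 144.1]), 72.4, 31.2, -1.46) [115. 108.  61.]
top 0.56 top z 0.0622 head (array([741. , 319.4]), 46.2, 26.0, 79.75) cloud mean [740.3 319.1  60.7] base (array([739.3, 320.3]), 71.5, 48.0, 86.25) [ 92. 142.  42.]
top 0.25 top z 0.1909 head (array([ 499.9, -350.2]), 108.8, 18.1, 78.94) cloud mean [ 499.5 -350.3  188.6] base  [190. 100.   9.]
side 0.89 top z 0.0679 head (array([510.2, 133.3]), 45.5, 29.2, 10.91) cloud mean [510.6 134.4  66.5] base (array([510.6, 133.5]), 69.8, 49.2, 9.3) [96. 89. 63.]
side 0.81 top z 0.0622 head (array([740.7, 322.6]), 47.7, 29.3, 82.61) cloud mean [740.  322.6  60.9] base (array([740.6, 322.2]), 70.8, 50.1, 82.36) [ 89. 136.  50.]
side 0.69 top z 0.0624 head (array([545. , 536.3]), 45.4, 28.1, 78.64) cloud mean [544.8 536.6  60.6] base (array([545.3, 535.5]), 70.3, 49.8, 77.37) [206. 141. 126.]
t 43.3 tcp [525.1  57.7 188.3] yaw 10.01 tilt 0.18 -> turn shares -12.04 shift shares [-6.743  0.873 -0.278] F [-0.5  0.  -0.5] q [-0.03 -0.17  1.84  0.    1.48  1.36]
```

View pics/m1.png

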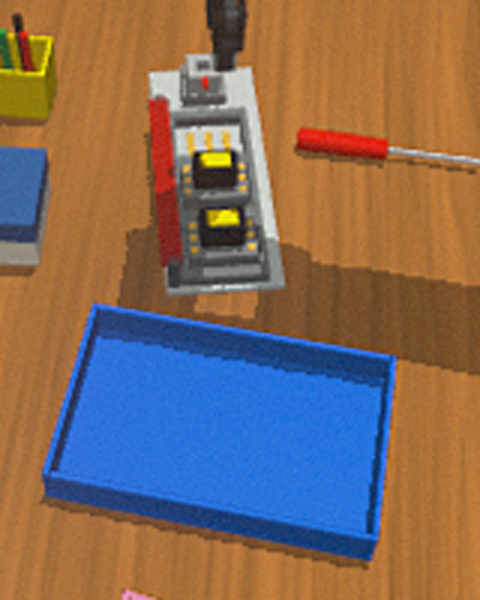

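The bin is empty and both modules sit down in the first two pockets, at (223,225) and (213,168). The lock is square to the carrier. Next I fetch the key.

Emit:
jog_arm --commands '[0,0,-0.14,0,0,-0.926,50,0,0,-0.14,0,0,-0.926,50,0,0,0,0,0,-0.926,50,0,0,0,0,0,-0.926,50,0,0,0,0,0,-0.926,50,0,0,0,0,0,-0.926,50,0,0,0,0,0,-0.926,50,0,0,0,0,0,-0.926,50,0,0,0,0,0,-0.926,50,0,0,0,0,0,-0.926,50,0,0,0,0,0,-0.926,50,0,0,0,0,0,-0.926,50,0,0,0,0,0,-0.928,50]'

```text
t: 44.98
tool_pos: [0.5253, 0.0578, 0.2051]
tool_rot: [-2.419, -2.001, 0.004]
contact_force: [-0.2, -0.1, -0.6]
opening: 0.05
grip_force: 0.0
```

Emit:
jog_arm --commands '[-0.75,0.097,0,0,0,0,50,-0.75,0.097,0,0,0,0,50,-0.75,0.097,0,0,0,0,50,-0.75,0.097,0,0,0,0,50,-0.75,0.097,0,0,0,0,50,-0.75,0.097,0,0,0,0,50,-0.75,0.097,0,0,0,0,50,-0.75,0.097,0,0,0,0,50,-0.743,0.097,0,0,0,0,50,0,0,0,0,0,0,50,0,0,0,0,0,0,50]'

```text
t: 46.35
tool_pos: [0.5, -0.3487, 0.2055]
tool_rot: [-2.422, -1.996, -0.0]
contact_force: [0.4, 1.2, 0.1]
opening: 0.0499
grip_force: 0.0
```

```bash
python3 -c "
from h import *
go(499.5,-349.6,118.3,79)"
```

```text
t 46.35 tcp [ 500.  -348.7  205.5] yaw 78.99 tilt 0.15 -> turn shares -0.0 shift shares [-0.016 -0.005  1.453] F [0.4 1.2 0.1] q [-0.73  0.01  1.64  0.    1.49 -0.54]
```

Emit:
jog_arm --commands '[-0.016,0,0.4,0,0,0,50,0,0,0.4,0,0,0,50,0,0,0.4,0,0,0,50,0,0,0.25,0,0,0,50,0,0,0,0,0,0,50,0,0,0,0,0,0,0,0,0,0,0,0,0,0,0,0,0,0,0,0,0,0,0,0,0,0,0,0,0,0,-0.25,0,0,0,0,0,0,-0.25,0,0,0,0,0,0,-0.15,0,0,0,0,0,-0.4,0,0,0,0,0,0,-0.6,0,0,0,0,0,0,-0.6,0,0,0,0,0,0,-0.4,0,0,0,0,0,0,0,0,0,0,0,0]' --newtons 80

```text
t: 48.48
tool_pos: [0.3815, -0.3273, 0.1592]
tool_rot: [2.425, 1.996, 0.0]
contact_force: [0.4, 0.1, -3.7]
opening: 0.017
grip_force: 78.8
```

```bash
python3 -c "
from h import *
go(551.7,-97,160,100)"
```

```text
t 48.48 tcp [ 381.5 -327.3  159.2] yaw 78.92 tilt 0.02 -> turn shares -3.68 shift shares [ 3.288  3.46  -0.014] F [ 0.4  0.1 -3.7] q [-0.86 -0.22  1.93  0.    1.43 -0.66]
```

Emit:
jog_arm --commands '[0,0,0,0,0,-0.92,0,0,0,0,0,0,-0.92,0,0,0,0,0,0,-0.92,0,0,0,0,0,0,-0.92,0,0.5,0.53,0,0,0,0,0,0.5,0.53,0,0,0,0,0,0.5,0.53,0,0,0,0,0,0.5,0.53,0,0,0,0,0,0.5,0.53,0,0,0,0,0,0.5,0.53,0,0,0,0,0,0.288,0.28,0,0,0,0,0,0,0,0,0,0,0,0,0,0,0,0,0,0,0]'

```text
t: 50.1
tool_pos: [0.5525, -0.0971, 0.1589]
tool_rot: [-2.017, -2.408, 0.001]
contact_force: [-0.4, 1.1, -1.8]
opening: 0.017
grip_force: 79.1
```

```bash
python3 -c "
from h import *
go(551.7,-97,110,100); inhand()"
```

```text
t 50.1 tcp [552.5 -97.1 158.9] yaw 100.1 tilt 0.02 -> turn shares 0.02 shift shares [ 0.004 -0.012  0.815] F [-0.4  1.1 -1.8] q [-0.31 -0.07  1.8  -0.    1.41 -0.48]
side 142 x -0.0446 0.0569
  top z 0.2256 exp 0.2289 rect (array([550.6, -91.1]), 101.5, 16.7, -80.15) y of ends [np.float64(-0.0008), np.float64(-0.0039)]
top 52 x 0.0309 0.0525
  top z 0.226 exp 0.2289 rect (array([544.1, -56.4]), 21.9, 14.6, -76.1) y of ends [np.float64(-0.0006), None]
```

Emit:
jog_arm --commands '[0.004,-0.01,0.25,0,0,0,0,0,0,0.25,0,0,0,0,0,0,0.1,0,0,0,0,0,0,0.06,0,0,0,0,0,0,0.05,0,0,0,0,0,0,0.04,0,0,0,0,0,0,0,0,0,0,0]'

```text
t: 51.08
tool_pos: [0.5517, -0.0968, 0.114]
tool_rot: [2.017, 2.408, 0.0]
contact_force: [1.1, 1.3, -3.0]
opening: 0.0171
grip_force: 79.1
```

Emit:
jog_arm --commands '[0,0,0.05,0,0,0,0,0,0,0.05,0,0,0,0,0,0,0.05,0,0,0,0,0,0,0.06,0,0,0,0,0,0,0,0,0,0,0]'

```text
t: 51.7
tool_pos: [0.5513, -0.0967, 0.1008]
tool_rot: [-2.017, -2.407, 0.001]
contact_force: [-0.1, -0.3, -2.5]
opening: 0.0169
grip_force: 79.1
```

```bash
python3 -c "
from h import *
lockstate()"
```

```text
t 51.7 tcp [551.3 -96.7 100.8] yaw 100.08 tilt 0.05 -> turn shares 0.01 shift shares [-0.006  0.004  0.032] F [-0.1 -0.3 -2.5] q [-0.31 -0.02  1.85  0.    1.31 -0.48]
[-0.03  0.01 -0.  ]
bar edge X [36.7 36.7 35.9 36.1 36.9 36.  37.  36.3 37.8 36.7 34.6 35.3 35.4 36.2
 35.2 34.6 35.2 35.2 35.4 34.4] from centre line 43.5
```

Emit:
jog_arm --commands '[0,0,0,0,0,0.9,0,0,0,0,0,0,0.9,0,0,0,0,0,0,0.9,0,0,0,0,0,0,0.9,0,0,0,0,0,0,0.9,0,0,0,0,0,0,0.9,0,0,0,0,0,0,0.9,0,0,0,0,0,0,0.9,0,0,0,0,0,0,0.9,0,0,0,0,0,0,0.9,0,0,0,0,0,0,0.9,0,0,0,0,0,0,0.9,0,0,0,0,0,0,0.9,0,0,0,0,0,0,0.9,0,0,0,0,0,0,0.9,0,0,0,0,0,0,0,0]'

```text
t: 53.75
tool_pos: [0.5522, -0.0972, 0.1018]
tool_rot: [3.078, 0.621, 0.002]
contact_force: [1.0, -0.8, -2.8]
opening: 0.0167
grip_force: 79.0
```

```bash
python3 -c "
from h import *
lockstate()"
```

```text
t 53.75 tcp [552.2 -97.2 101.8] yaw 22.8 tilt 0.1 -> turn shares -13.47 shift shares [ 0.005 -0.01   0.048] F [ 1.  -0.8 -2.8] q [-0.31 -0.02  1.85 -0.    1.31  0.87]
[-0.3  -0.32 -0.03]
bar edge X [25.4 24.2 24.3 24.  24.2 24.6 25.9 25.6 24.3 24.5 23.3 24.4 23.7 23.4
 23.8 24.9 24.1 24.  24.  23.3] from centre line 31.7
```

Emit:
jog_arm --commands '[0,0,0,0,0,0.6,0,0,0,0,0,0,0.6,0,0,0,0,0,0,0.6,0,0,0,0,0,0,0.5,0,0,0,0,0,0,0,0]'

```text
t: 54.42
tool_pos: [0.5521, -0.0972, 0.1018]
tool_rot: [3.129, 0.264, 0.002]
contact_force: [2.1, -1.1, -2.7]
opening: 0.017
grip_force: 79.1
```

```bash
python3 -c "
from h import *
lockstate()"
```

```text
t 54.42 tcp [552.1 -97.2 101.8] yaw 9.65 tilt 0.09 -> turn shares -15.77 shift shares [ 0.005 -0.008  0.048] F [ 2.1 -1.1 -2.7] q [-0.31 -0.02  1.85 -0.    1.31  1.1 ]
[-0.5  -0.33  0.03]
bar edge X [21.9 21.3 22.1 21.6 22.2 21.7 22.2 21.8 21.9 22.6 21.1 21.3 20.9 21.5
 21.  22.  21.3 20.9 20.8 21.3] from centre line 29.1
```

Emit:
jog_arm --commands '[0,0,0,0,0,0.5,0,0,0,0,0,0,0.5,0,0,0,0,0,0,0,0]'

```text
t: 54.85
tool_pos: [0.5521, -0.0971, 0.1018]
tool_rot: [3.139, 0.108, 0.002]
contact_force: [1.3, -1.5, -2.3]
opening: 0.0168
grip_force: 79.2
```

```bash
python3 -c "
from h import *
lockstate()"
```

```text
t 54.85 tcp [552.1 -97.1 101.8] yaw 3.93 tilt 0.08 -> turn shares -16.77 shift shares [ 0.004 -0.007  0.048] F [ 1.3 -1.5 -2.3] q [-0.31 -0.02  1.85 -0.    1.31  1.2 ]
[-0.59 -0.45  0.14]
bar edge X [22.6 21.3 21.6 21.  22.3 21.5 22.1 21.6 21.9 22.  20.8 21.5 21.2 21.2
 20.6 22.2 20.5 20.5 20.7 20.9] from centre line 28.9
```

Emit:
jog_arm --commands '[0,0,0,0,0,0.4,0,0,0,0,0,0,0,0,0,0,-0.1,0,0,0,0,0,0,-0.1,0,0,0,0,0,0,-0.1,0,0,0,0,0,0,-0.2,0,0,0,0,0,0,-0.3,0,0,0,0,0,0,-0.2,0,0,0,0,0,0,0,0,0,0,0]'

```text
t: 56.02
tool_pos: [0.5529, -0.097, 0.1639]
tool_rot: [3.14, 0.042, 0.006]
contact_force: [0.8, -0.0, -3.3]
opening: 0.0166
grip_force: 82.5
```

```bash
python3 -c "
from h import *
lockstate(); go(380,-325.6,160,79); inhand()"
```

```text
t 56.02 tcp [552.9 -97.  163.9] yaw 1.54 tilt 0.23 -> turn shares -17.18 shift shares [ 0.004 -0.021  1.084] F [ 0.8 -0.  -3.3] q [-0.31 -0.08  1.8   0.    1.42  1.24]
[-0.    0.04 -0.01]
bar edge X [22.5 21.1 21.9 21.4 21.6 21.6 22.2 21.6 22.  22.7 22.7 21.  21.3 21.5
 21.  21.9 20.9 20.9 21.3 20.6] from centre line 29.0
t 56.08 tcp [552.1 -96.8 162.6] yaw 1.54 tilt 0.1 -> turn shares -13.52 shift shares [-4.29  -2.089  0.043] F [ 0.3 -0.5 -3.5] q [-0.31 -0.08  1.8   0.    1.42  1.24]
side 277 x -0.0553 0.0523
  top z 0.2288 exp 0.2326 rect (array([550.8, -94.6]), 107.0, 21.5, 0.1) y of ends [np.float64(-0.0031), np.float64(-0.0024)]
top 44 x -0.0434 -0.0166
  top z 0.2284 exp 0.2326 rect (array([ 522.5, -100.6]), 26.8, 9.5, -3.46) y of ends [None, np.float64(0.0032)]
```

Bar at 29.0 mm with the key out, so the lock is closed. I return the key to the hook.

Emit:
jog_arm --commands '[0,0,0,0,0,-0.966,0,0,0,0,0,0,-0.966,0,0,0,0,0,0,-0.966,0,0,0,0,0,0,-0.966,0,0,0,0,0,0,-0.966,0,0,0,0,0,0,-0.966,0,0,0,0,0,0,-0.966,0,0,0,0,0,0,-0.966,0,0,0,0,0,0,-0.966,0,0,0,0,0,0,-0.966,0,0,0,0,0,0,-0.966,0,0,0,0,0,0,-0.966,0,0,0,0,0,0,-0.966,0,0,0,0,0,0,-0.962,0]'

```text
t: 57.92
tool_pos: [0.551, -0.0966, 0.1602]
tool_rot: [-2.42, -2.001, 0.002]
contact_force: [-0.1, -0.5, -2.8]
opening: 0.0171
grip_force: 82.4
```

Emit:
jog_arm --commands '[-0.615,-0.298,0,0,0,0,0,-0.615,-0.298,0,0,0,0,0,-0.615,-0.298,0,0,0,0,0,-0.615,-0.298,0,0,0,0,0,-0.615,-0.298,0,0,0,0,0,-0.615,-0.298,0,0,0,0,0,-0.6,-0.3,0,0,0,0,0,0,0,0,0,0,0,0,0,0,0,0,0,0,0]'

```text
t: 59.05
tool_pos: [0.3794, -0.325, 0.1607]
tool_rot: [-2.423, -1.997, -0.001]
contact_force: [0.3, 0.5, -2.7]
opening: 0.017
grip_force: 82.5
```

```bash
python3 -c "
from h import *
go(500.5,-350.2,121,79)"
```

```text
t 59.05 tcp [ 379.4 -325.   160.7] yaw 78.98 tilt 0.09 -> turn shares -0.0 shift shares [-0.028  2.061  0.661] F [ 0.3  0.5 -2.7] q [-0.86 -0.23  1.94  0.    1.44 -0.67]
```

Emit:
jog_arm --commands '[-0.028,0.4,0,0,0,0,0,0,0.5,0,0,0,0,0,0,0.5,0,0,0,0,0,0,0.4,0,0,0,0,0,0,0.26,0,0,0,0,0,0,0,0,0,0,0,0,0,0,0.25,0,0,0,0,0,0,0.25,0,0,0,0,0,0,0.1,0,0,0,0,0,0,0.03,0,0,0,0,0,0,0,0,0,0,0]'

```text
t: 60.42
tool_pos: [0.5006, -0.3509, 0.1237]
tool_rot: [2.424, 1.998, 0.0]
contact_force: [1.0, 0.4, -3.0]
opening: 0.0173
grip_force: 82.7
```

Emit:
jog_arm --commands '[0,0,0.03,0,0,0,0,0,0,0.015,0,0,0,0,0,0,0,0,0,0,0]'

```text
t: 60.8
tool_pos: [0.501, -0.3512, 0.1222]
tool_rot: [2.423, 1.997, 0.0]
contact_force: [-1.6, 1.8, 4.4]
opening: 0.017
grip_force: 83.2
```

Contact with the prongs, so I release and back off.

Emit:
jog_arm --commands '[0,0,0,0,0,0,20,0,0,0,0,0,0,35,0,0,0,0,0,0,50,0,0,0,0,0,0,50,0,0,-0.3,0,0,0,50,0,0,-0.6,0,0,0,50,0,0,-0.6,0,0,0,50,0,0,-0.6,0,0,0,50,-0.6,-0.6,0,0,0,0,50,-0.6,-0.6,0,0,0,0,50,-0.6,-0.6,0,0,0,0,50,0,0,0,0,0,0,50,0,0,0,0,0,0,50]'

```text
t: 62.42
tool_pos: [0.3743, -0.4363, 0.248]
tool_rot: [2.423, 1.997, 0.001]
contact_force: [-1.3, 0.4, -0.5]
opening: 0.0497
grip_force: 0.0
```

```bash
python3 - <<'E'
from h import *
lockstate(); mods()
d=look("side"); t=look("top")
for e in(d,t):
    C=e["cloud"]; im=e["image"].astype(int)
    k=(im[...,0]>130)&(im[...,2]<75)&(im[...,1]>50)&(C[...,2]>.18)&(C[...,2]<.21)&(abs(C[...,1]+.35)<.1)&(abs(C[...,0]-.5)<.08)
    print("key",rect(C[k]),np.median(C[k][:,2]))
a=cv2.resize(d["image"][50:240,180:350],None,fx=2.35,fy=3,interpolation=cv2.INTER_CUBIC)
b=cv2.resize(t["image"][150:260,210:480],None,fx=1.45,fy=5.18,interpolation=cv2.INTER_CUBIC)[:570]
cv2.imwrite("pics/end.png",np.hstack([a,b[:a.shape[0]]])[...,::-1] if b.shape[0]>=a.shape[0] else a[...,::-1])
E
```

```text
t 62.42 tcp [ 374.3 -436.3  248. ] yaw 78.98 tilt 0.09 -> turn shares -3.67 shift shares [5.055 3.892 2.485] F [-1.3  0.4 -0.5] q [-0.99 -0.09  1.67  0.    1.56 -0.8 ]
[0.   0.   0.02]
bar edge X [21.4 23.6 22.9 23.4 22.5 21.9 21.4 21.4 21.3 21.2 21.4 21.4 21.  21.8
 21.2 20.8 21.4 21.2 20.9 20.9] from centre line 28.9
top 0.97 top z 0.0625 head (array([546.4, 533.7]), 47.0, 27.8, 77.51) cloud mean [546.2 533.   60.7] base (array([545.7, 533. ]), 71.6, 50.5, 76.46) [184. 118. 103.]
top 0.9 top z 0.0626 head (array([740.3, 319.3]), 45.0, 26.3, 82.43) cloud mean [740.  318.8  61.1] base (array([740.4, 318.3]), 67.8, 48.4, 83.91) [ 85. 132.  38.]
top 0.6 top z 0.0687 head (array([512.5, 130.8]), 46.0, 27.7, 9.51) cloud mean [511.8 130.7  66.9] base (array([509.6, 130.4]), 64.0, 49.8, 9.54) [119. 112.  68.]
top 0.57 top z 0.0691 head (array([525.8,  56.8]), 46.2, 27.8, 9.78) cloud mean [525.5  56.4  67.3] base (array([522.8,  56.4]), 62.8, 49.2, 9.44) [118. 113.  62.]
top 0.57 top z 0.0502 head (array([567.1,  28.6]), 300.1, 70.1, 88.49) cloud mean [562.2  35.1  47. ] base (array([527.8,  23.1]), 296.7, 85.9, -79.31) [165. 139. 131.]
side 0.94 top z 0.0624 head (array([544.8, 535.8]), 46.0, 28.1, 79.29) cloud mean [544.7 536.3  60.5] base (array([545.1, 536.1]), 69.7, 49.5, 77.2) [208. 143. 126.]
side 0.78 top z 0.0623 head (array([740.7, 322.6]), 46.1, 28.9, 83.72) cloud mean [740.  322.7  60.6] base (array([739.5, 321.6]), 71.7, 50.0, 79.67) [ 91. 136.  51.]
side 0.73 top z 0.068 head (array([510.2, 132.8]), 45.3, 28.2, 9.51) cloud mean [510.2 134.6  66.6] base (array([506.5, 133.7]), 61.2, 48.3, 11.98) [103.  97.  61.]
side 0.66 top z 0.0679 head (array([524.3,  60.2]), 46.5, 29.4, 6.62) cloud mean [524.4  60.5  66.8] base (array([519.9,  59.2]), 61.9, 50.5, 8.96) [104.  97.  62.]
key (array([ 499.5, -350.3]), 113.1, 18.0, 79.02) 0.18823324786266293
key (array([ 501.3, -351.1]), 109.4, 19.2, 77.91) 0.18832885894151496
```

View pics/end.png

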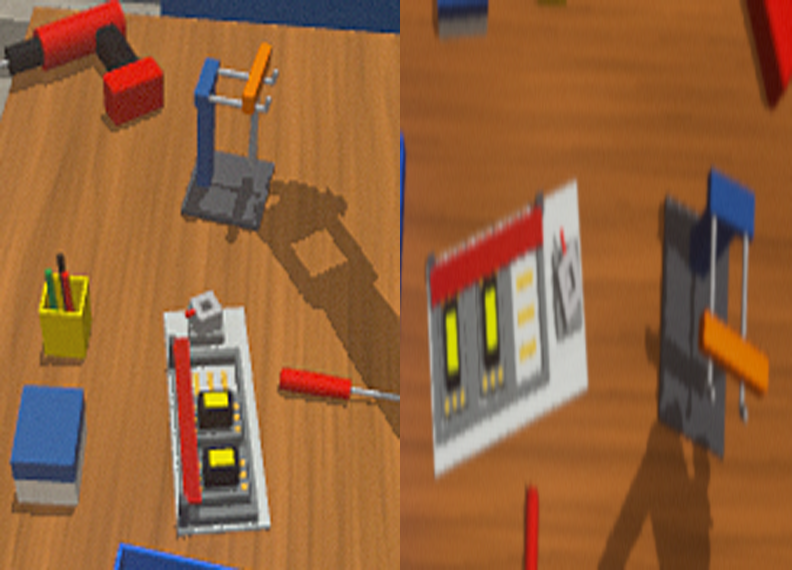

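The last picture shows the key level on both prongs at (258,75), both modules seated, and the red bar over their bases at (187,420). The bystanders are where they were.

```bash
python3 -c "
from h import *
print(job.finish_job())"
```

```text
the job is handed in; nothing more can be done
None
```

The job is handed in, with no verdict returned: both relay modules (only two were in the bin) are seated in pockets 1 and 2, the lock is turned clockwise to its stop with the bar over their bases, the key is back on its hook, and the carton, pen cup and screwdriver were left alone.

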